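Put the file and sharpening kit away

ROBOT

A 6-joint arm with a two-finger parallel gripper is mounted at the origin on the work surface. World frame = base frame: x ahead of the robot, y to its left, z up, the work surface at z = 0. Lengths are in m, angles in rad, forces in N, time in s.
With the tool pointing down it reaches from about 0.275 to 0.725 m from the base axis. Payload 5.6 kg.
Tool frame: the origin (TCP) lies at the very end of the fingers, on their centre line; the grasp point (between the pads) lies 19 mm behind it; z points along the fingers, y is the line along which they close (so a half turn about z gives the same grasp; the last joint's range is limited). The gripper opens to 85 mm and grips with 20 to 120 N. Pads are 22 mm wide; open, the fingers measure 114 mm over their backs; the gripper's body (76 mm by 85 mm) begins 54 mm behind the grasp point. The pads swing forward as they close: fully open they stand 13 mm farther back than shut.
Start: joints at [-0.817, 0.255, 0.108, 0, -1.424, -0.285], TCP at [0.249, -0.491, 0.231] pointing down, gripper open.
Joint ranges: [-2.95, 2.95], [-1.21, 1.97], [-1.09, 1.5], [-2.87, 1.71], [-2.94, -0.07], [-3.05, 3.05]. Speed limits (rad/s): [2.57, 2.57, 3.14, 3.14, 3.14, 3.14].

INTERFACE

Orientations are given as a unit quaternion [x, y, z, w].
In Python, from station import get_obs, vision, robot, finder gives the robot as it stands. The module is installed in compiled form; this text tells all that it offers.
- The arm moves only by the tool send_rows, never from a script. Its argument "commands" is a list of rows, each an object of numbers: "gripper": the opening, from 0 (shut) to 1 (fully open); "tx", "ty", "tz": the shift along the world's x, y, z normalised to -1 to 1, where 1 is 20 cm; "twist": the turn about the world's z normalised to -1 to 1, where 1 is 120 degrees. In form: [{"gripper": .., "tx": .., "ty": .., "tz": .., "twist": ..}, ...]. A call has 1 to 5 rows; each row is the pose to reach, as a shift and turn from the pose commanded when the call began; what a row does not reach only later rows make up. A row lasts 1/10 s, in which the tool goes at most 50 mm and 8.59 degrees, less where a joint would pass 70% of its speed; a pose out of reach is approached as far as the arm can. A call with a number of a shift or a turn outside -1 to 1 is refused whole. A call with a gripper value outside its range is refused whole. The fingers move at their own pace and stop on an object; "grip_force" is the grip in N (left out, the last holds). Time passes only in rows, so rows that repeat a pose let the fingers close. It gives the time, the measured TCP pose, the force, the opening and the grip force at its end, in the units of the state.
- get_obs(): the state, without advancing time (a new reading comes with each control period).
- vision.get_image(name): name is "scene" or "top"; returns the picture (384x512x3 uint8, red, green, blue); there is no depth.
- vision.camera_params(name): a dict with "fovy" (degrees; the focal length in pixels is half the picture's height over the tangent of half this angle, whatever the lens; pixels are square), "cx", "cy" (the principal point, pixels), "D" ([k1, k2, p1, p2, k3] as OpenCV has them; the pictures are not rectified), "T" (4x4, takes a point from camera to world coordinates). Camera axes: x right, y down, z forward; pixel columns grow to the right and rows downward; lengths in m; the calibration is good to about 2 mm. A picture is of the moment at which its call begins. camera_params takes no time and is no camera call.
- robot.job_done(): hands the job in; it is judged then, once.
Trained networks look in the newest picture that a camera, given by its name, has taken for a name from the list of things; names that differ only in an ending like _2 or _b are one class to them, and where a whole thing is asked for, a point or a joint stands for the part that bears it (a point fixed in the world has none). Each returns a list of dicts, best first, with "p" (0 to 1); they miss things now and then, are a little off and sometimes report something else, mostly with a low value. They report only what shows in the picture. A call takes as long as a camera call. They do not tell look-alikes from the thing itself.
- finder.recognise(camera, name): "point" ([x, y, z] in m, in world coordinates, good to about 4 mm: the middle of the surface that is visible of it).
- finder.outline_of(camera, name): "mask" (384x512 bool, what is visible of it).
The state is a dict: "clock": time; "joints": joint angles; "qvel": joint speeds; "effort": joint torques, N m; "eef_pos": TCP position; "tool_rot": TCP orientation; "contact_force": force on the tool from outside, world axes, zero at the start; "ft_torque": the same for the moment, N m; "finger_gap": opening from 0.0 (shut) to 1.0 (fully open); "grasp_force": force on a finger pad.
Only numpy, scipy, OpenCV 4.12 (cv2) and the standard library are available. Lean on these libraries where they do the work, as an engineer would, in place of code of your own. Each camera call takes 0.05 s, during which the arm holds its last target. There are 200 camera calls.

TASK

Put the bench kit away: slide each round file hanging in the wooden rail fully down into an aluminium tube of its own; then, or before, swing the latch lever clear, open the tool case, pack whichever of the jar, tin, sanding block and sharpening stone are on the bench into it side by side, standing upright on its floor, and shut the lid fully again (the latch may stay swung out). Leave the other tools on the bench where they are.

Things in the scene. Friction and masses are not known exactly. Their poses are not given: they have to be found in the camera images.
- case: plywood tool case fixed to the bench, outside 156 (x) x 286 (y) x 74 mm high without its lid, walls and floor 8 mm: inside 140 x 270 mm, 66 mm deep. Origin at the centre of its underside, on the bench; x points from the front (robot side, where latch and lid tab are) to the hinged back, y along the length, z up
- lid (a joint): angle of the case's flat plywood lid, 12 mm thick, hinged along the top of the case's back wall: 0 shut, opens upward to 1.75 rad; its stiff hinge stays where it is left (about 4 N at the tab moves it)
- lid_tab (a point): grip point in the lid's dark wooden tab: the tab is 24 mm wide (y) and 12 mm thick and sticks out 46 mm beyond the middle of the lid's front edge, in the plane of the lid; this point is 30 mm out from the edge, 186 mm from the hinge line. Its axes turn with the lid: x towards the hinge, z is the lid's outer normal
- lid_hinge (a point): middle of the hinge line, at the underside of the lid, 74 mm up over the outer face of the back wall; the line runs along the case's y
- latch (a joint): angle of the steel latch lever: it turns level about an upright pivot on a dark cleat at the case's front, 75 mm to the -y side of the tab. Near 0 it points to the back, lying over the lid and holding it down; it grows as the lever swings out to the case's -y side, up to 1.7 rad (1.57: parallel to the front). Clear of the lid above 1.2; stays where it is left
- latch_knob (a point): centre of the upright brass knob on the free end of the latch lever: knob 16 mm in diameter and 36 mm tall, standing on the flat lever; the point is 18 mm above the lever and 75 mm from the pivot
- latch_pivot (a point): point on the latch's upright pivot axis, level with latch_knob
- tube0 (a point): centre of the mouth of one of three upright aluminium tubes, fixed in a row 60 mm apart (along this point's y) on a low wooden foot 70 x 200 mm; mouth 112 mm above the bench: 22 mm outside, 14 mm bore, 95 mm deep; z up
- tube1 (a point): centre of the mouth of one of three upright aluminium tubes, fixed in a row 60 mm apart (along this point's y) on a low wooden foot 70 x 200 mm; mouth 112 mm above the bench: 22 mm outside, 14 mm bore, 95 mm deep; z up
- tube2 (a point): centre of the mouth of one of three upright aluminium tubes, fixed in a row 60 mm apart (along this point's y) on a low wooden foot 70 x 200 mm; mouth 112 mm above the bench: 22 mm outside, 14 mm bore, 95 mm deep; z up
- file0: round file (may be absent): steel blade 9 mm thick and 90 mm long, tapered to 4 mm over its last 12 mm, and a wooden handle 26 mm in diameter and 52 mm long on top; 142 mm overall. Origin at the blade's tip, z along the file towards the handle's end. At the start it hangs upright in a hole of a fixed wooden rail (70 x 220 mm, top at 115 mm, holes 60 mm apart)
- file1: round file (may be absent): steel blade 9 mm thick and 90 mm long, tapered to 4 mm over its last 12 mm, and a wooden handle 26 mm in diameter and 52 mm long on top; 142 mm overall. Origin at the blade's tip, z along the file towards the handle's end. At the start it hangs upright in a hole of a fixed wooden rail (70 x 220 mm, top at 115 mm, holes 60 mm apart)
- file2: round file (may be absent): steel blade 9 mm thick and 90 mm long, tapered to 4 mm over its last 12 mm, and a wooden handle 26 mm in diameter and 52 mm long on top; 142 mm overall. Origin at the blade's tip, z along the file towards the handle's end. At the start it hangs upright in a hole of a fixed wooden rail (70 x 220 mm, top at 115 mm, holes 60 mm apart)
- jar: glass jar of brass screws with a steel cap (may be absent), 56 mm in diameter, 62 mm tall, cap 57 mm wide. Origin at the centre of its underside, z up
- tin: round steel tin (may be absent), 58 mm in diameter, 58 mm tall. Origin at the centre of its underside, z up
- block: wooden sanding block with a cork sole (may be absent), 44 (x) x 66 (y) x 55 mm high. Origin at the centre of its underside, z up
- stone: grey sharpening stone in a dark wooden holder (may be absent), 50 (x) x 100 (y) x 58 mm high; the holder is the lower 36 mm, the stone above it is 44 x 92 mm. Origin at the centre of its underside, z up
- waxtin: low copper-coloured wax tin 60 mm across, 26 mm high; not part of the job, to be left where it is. Origin in the middle, at its underside
- driver: screwdriver 200 mm long, lying; not part of the job, to be left where it is. Origin in the middle, at its underside
- mallet: wooden mallet 260 mm long, lying; not part of the job, to be left where it is. Origin in the middle, at its underside
- glue: white glue bottle 150 mm tall; not part of the job, to be left where it is. Origin in the middle, at its underside
- plane: wooden hand plane 200 mm long; not part of the job, to be left where it is. Origin in the middle, at its underside
- offcut: wood offcut 140 mm long; not part of the job, to be left where it is. Origin in the middle, at its underside
- square: try square 170 mm long, lying; not part of the job, to be left where it is. Origin in the middle, at its underside
Not all that is in view belongs to the job. What is shaped like the file2 but pink or purple is not meant.

How it is judged:
By the outcome, as a careful person would: the job done as asked, in the order asked, and still so for the second after the job is handed in, with the robot touching nothing.
Of file0, file1, file2 only 2 to 3 are there at a start; the rules pass over those that are not, and their reading is None.
Of jar, tin, block, stone only 2 to 3 are there at a start; the rules pass over those that are not, and their reading is None.
At some moment in a run one of jar, tin, block may be knocked a few centimetres aside while the robot is not near it.
It also fails if it takes over 210 s, if anything falls off the work surface, if the arm or the gripper's body presses on something with over 40 N, if the wrist force passes 120 N, or if a joint passes its speed limit or range.

## Working session

There is one attempt and no reset: what is moved stays moved. The work goes in short steps, Python scripts to look and compute and a tool call to move; the robot and the scene stay as the last step left them, time stands still between calls to the robot, and variables do not carry over. Pictures are saved under pics/ and viewed, at most 14 in all, crops included, and the job is handed in when it is done.

Besides the shell and the picture viewer there is one more tool, called as a command line: name --argument value ..., lists and objects as JSON in quotes. send_rows: Moves the arm, as the interface text tells. Its arguments: {"type":"object","properties":{"commands":{"type":"array","items":{"type":"object","properties":{"gripper":{"type":"number"},"tx":{"type":"number"},"ty":{"type":"number"},"tz":{"type":"number"},"twist":{"type":"number"}}}},"grip_force":{"type":"number"}},"required":["commands"]}

```bash
mkdir -p pics; cat > h.py <<'E'
import numpy as np, cv2
from station import get_obs, vision, robot, finder
def cam(n):
    p=vision.camera_params(n); f=192/np.tan(np.radians(p["fovy"])/2)
    return np.array([[f,0,p["cx"]],[0,f,p["cy"]],[0,0,1.]]),np.array(p["D"],float),np.array(p["T"])
def ray(n,uv):
    K,D,T=cam(n); q=cv2.undistortPoints(np.array(uv,float).reshape(-1,1,2),K,D).reshape(-1,2)
    d=np.c_[q,np.ones(len(q))]@T[:3,:3].T
    return T[:3,3],d
def at_z(n,uv,z):
    o,d=ray(n,uv); return o+d*((z-o[2])/d[:,2])[:,None]
def proj(n,P):
    K,D,T=cam(n); Ti=np.linalg.inv(T)
    return cv2.projectPoints(np.array(P,float).reshape(-1,3),cv2.Rodrigues(Ti[:3,:3])[0],Ti[:3,3],K,D)[0].reshape(-1,2)
def tri(uvs):  # dict cam->uv
    A=np.zeros((3,3));b=np.zeros(3)
    for n,uv in uvs.items():
        o,d=ray(n,[uv]); d=d[0]/np.linalg.norm(d[0]); M=np.eye(3)-np.outer(d,d); A+=M;b+=M@o
    return np.linalg.solve(A,b)
def snap(n,name,box=None,s=1.5):
    im=vision.get_image(n)
    if box: im=im[box[1]:box[3],box[0]:box[2]]
    cv2.imwrite("pics/"+name,cv2.resize(im[:,:,::-1],None,fx=s,fy=s,interpolation=cv2.INTER_CUBIC)); return im
E
python3 - <<'E'
from h import *
np.set_printoptions(precision=3,suppress=True)
for n in("scene","top"):
    snap(n,n+"0.png"); K,D,T=cam(n); print(n,T[:3,3],T[:3,2],K[0,0],D)
for nm in["file0","jar","tin","block","stone","tube0","lid_tab","latch_knob","case"]:
    for n in("top","scene"):
        for r in finder.recognise(n,nm)[:4]:
            print(nm,n,round(r["p"],2),np.array(r["point"]),proj(n,r["point"])[0].round())
print(get_obs()["clock"])
E
```

```text
scene [1.116 0.506 1.045] [-0.489 -0.43  -0.759] 392.71790300774296 [-0.111  0.     0.     0.     0.   ]
top [0.272 0.003 1.281] [ 0.213 -0.02  -0.977] 387.3855277566044 [0.001 0.    0.    0.    0.   ]
file0 top 0.66 [0.708 0.449 0.123] [100. 152.]
file0 top 0.52 [0.594 0.318 0.163] [140. 179.]
file0 top 0.51 [0.638 0.429 0.126] [107. 172.]
file0 top 0.47 [0.581 0.265 0.165] [158. 180.]
file0 scene 0.74 [0.727 0.452 0.133] [351. 336.]
file0 scene 0.73 [0.759 0.398 0.135] [325. 332.]
file0 scene 0.67 [0.607 0.332 0.153] [338. 269.]
file0 scene 0.52 [0.65  0.434 0.122] [361. 310.]
jar top 0.49 [ 0.394 -0.092  0.061] [284. 232.]
jar scene 0.76 [ 0.412 -0.085  0.06 ] [261. 176.]
tin top 0.54 [ 0.389 -0.307  0.057] [351. 225.]
tin top 0.3 [0.573 0.206 0.165] [178. 180.]
tin scene 0.73 [ 0.402 -0.3    0.049] [218. 150.]
stone scene 0.62 [ 0.55  -0.268  0.096] [193. 167.]
tube0 top 0.77 [0.419 0.232 0.053] [181. 237.]
tube0 scene 0.74 [0.438 0.247 0.051] [339. 233.]
lid_tab top 0.85 [ 0.589 -0.183  0.088] [304. 166.]
lid_tab scene 0.98 [ 0.594 -0.172  0.083] [205. 191.]
latch_knob top 0.47 [ 0.539 -0.273  0.098] [335. 177.]
latch_knob scene 0.72 [ 0.552 -0.269  0.098] [193. 167.]
latch_knob scene 0.3 [0.439 0.25  0.048] [340. 234.]
case top 0.59 [ 0.573 -0.193  0.086] [308. 171.]
case scene 0.71 [ 0.608 -0.162  0.089] [204. 194.]
case scene 0.22 [ 0.55 -0.27  0.1 ] [193. 166.]
1.0
```

View pics/scene0.png

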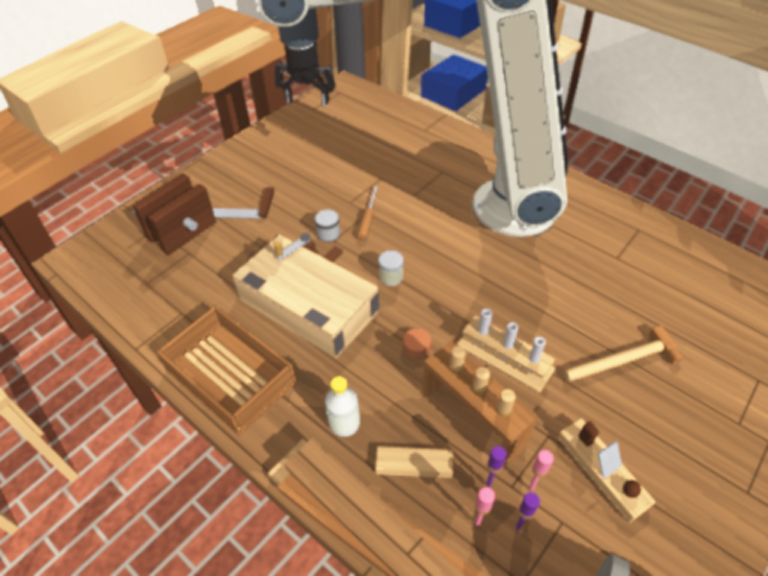

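View pics/top0.png

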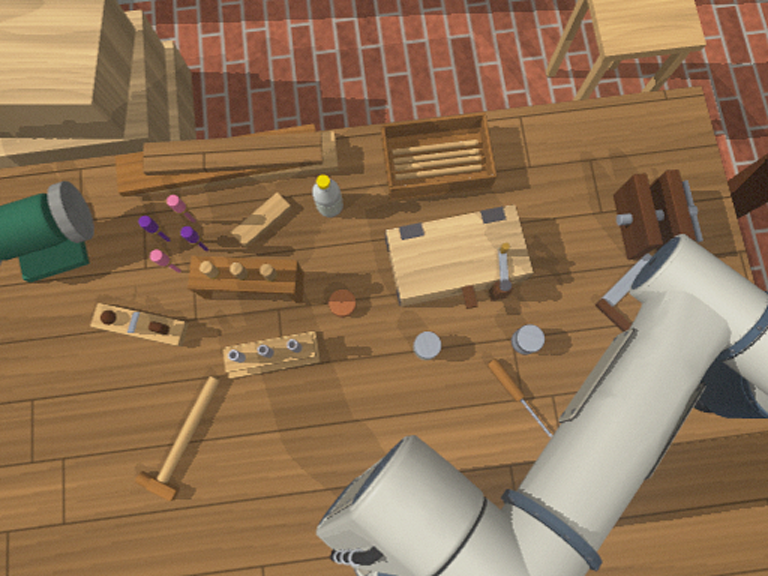

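The scene view shows three wood-handled files in the rail (px ~305,240 / 320,252 / 338,268), three tubes (325,210 / 341,219 / 359,228), the jar (261,178), the tin (218,150) and the case (205,195). The latch lies over the lid with its knob at (185,163). There is no block or stone: the plywood piece at (276,308) is the offcut. The look-alikes are the pink and purple files at (332,305), (361,310), (324,334) and (353,337), and I exclude those.

Next I take close crops for accurate pixels.

```bash
python3 - <<'E'
from h import *
def grid(im,box,s):
    out=cv2.resize(im[box[1]:box[3],box[0]:box[2],::-1],None,fx=s,fy=s,interpolation=cv2.INTER_CUBIC)
    for u in range(-(-box[0]//10)*10,box[2],10):
        x=int((u+.5-box[0])*s); cv2.line(out,(x,0),(x,6),(0,0,255),1); 
        if u%20==0: cv2.putText(out,str(u),(x-8,16),0,.35,(0,0,255),1)
    for v in range(-(-box[1]//10)*10,box[3],10):
        y=int((v+.5-box[1])*s); cv2.line(out,(0,y),(6,y),(0,0,255),1)
        if v%20==0: cv2.putText(out,str(v),(8,y+3),0,.35,(0,0,255),1)
    return out
t=vision.get_image("top"); s=vision.get_image("scene")
a=grid(t,(120,160,220,260),4); b=grid(s,(285,195,385,295),4)
cv2.imwrite("pics/files.png",np.hstack([a,b]))
a=grid(t,(250,130,380,245),3); b=grid(s,(150,130,280,245),3)
cv2.imwrite("pics/case.png",np.hstack([a,b]))
E
```

```text
(no output)
```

View pics/files.png

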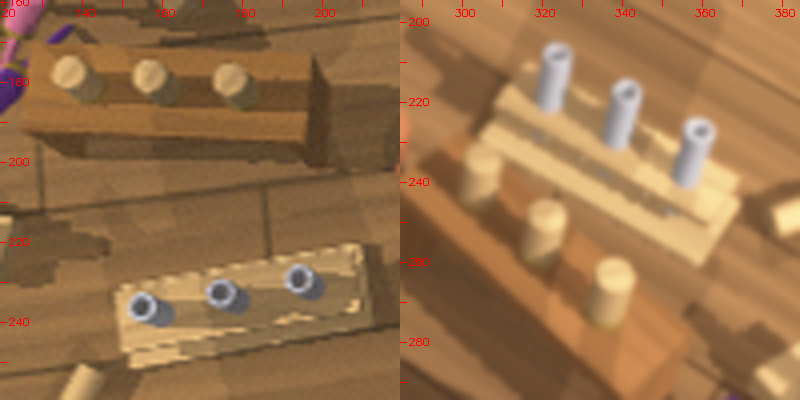

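View pics/case.png

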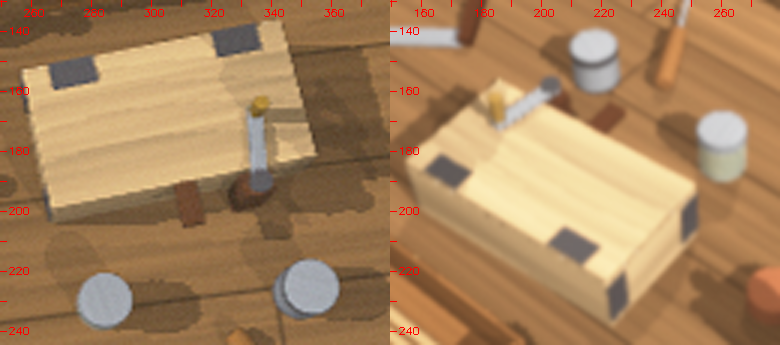

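```bash
cat > m.py <<'E'
from h import *
np.set_printoptions(precision=4,suppress=True)
def rep(nm,t,s,z):
    print(nm,"tri",tri({"top":t,"scene":s}),"top@z",at_z("top",[t],z)[0][:2],"scene@z",at_z("scene",[s],z)[0][:2])
tf=[(137.25,177),(157,178.5),(177.25,180)]; sf=[(338.25,262),(321,247),(305.5,232.75)]
tt=[(154.75,236),(174.5,232.5),(194.25,229)]; st=[(359,226.5),(341.25,216.5),(323.75,207)]
for i in range(3): rep("file%d"%i,tf[i],sf[i],.167)
for i in range(3): rep("tube%d"%i,tt[i],st[i],.112)
T=lambda x,y:(250+x/3-.5+.17,130+y/3-.33); S=lambda x,y:(150+(x-390)/3-.33,130+y/3-.33)
for nm,t,s,z in[("BL",(22,70),(605,278),.086),("BR",(280,22),(408,160),.086),("FR",(316,155),(498,80),.086),("FL",(48,212),(698,182),.086),
 ("knobtop",(260,102),(497,88),.13),("pivot",(260,180),(549,87),.1),("tab",(189,204),(605,120),.086),("jar",(105,300),(722,132),.062),("tin",(312,288),(594,48),.058)]:
    rep(nm,T(*t),S(*s),z)
o=get_obs(); print(o["clock"],o["eef_pos"],o["tool_rot"],o["finger_gap"])
E
python3 m.py
```

```text
file0 tri [0.5974 0.3248 0.1702] top@z [0.5985 0.3253] scene@z [0.5953 0.3245]
file1 tri [0.5863 0.2659 0.1695] top@z [0.5865 0.2673] scene@z [0.5853 0.2643]
file2 tri [0.5743 0.2072 0.1684] top@z [0.5743 0.208 ] scene@z [0.5739 0.2061]
tube0 tri [0.4247 0.2978 0.1149] top@z [0.4245 0.2997] scene@z [0.4233 0.2962]
tube1 tri [0.4274 0.238  0.1162] top@z [0.4275 0.2397] scene@z [0.4248 0.2361]
tube2 tri [0.4304 0.1779 0.1166] top@z [0.4305 0.1795] scene@z [0.4276 0.1754]
BL tri [ 0.6535 -0.0402  0.0861] top@z [ 0.6531 -0.0397] scene@z [ 0.6537 -0.0409]
BR tri [ 0.6731 -0.325   0.0821] top@z [ 0.6716 -0.3236] scene@z [ 0.6751 -0.3221]
FR tri [ 0.5219 -0.3374  0.0836] top@z [ 0.5207 -0.3357] scene@z [ 0.5238 -0.3364]
FL tri [ 0.4964 -0.0487  0.0872] top@z [ 0.4956 -0.0473] scene@z [ 0.4964 -0.051 ]
knobtop tri [ 0.5703 -0.2733  0.1469] top@z [ 0.574  -0.2763] scene@z [ 0.5605 -0.2893]
pivot tri [ 0.5003 -0.2714  0.096 ] top@z [ 0.4988 -0.2694] scene@z [ 0.5033 -0.2694]
tab tri [ 0.4873 -0.1967  0.0794] top@z [ 0.4855 -0.1947] scene@z [ 0.492 -0.193]
jar tri [ 0.4005 -0.0964  0.0551] top@z [ 0.3994 -0.0954] scene@z [ 0.4057 -0.0927]
tin tri [ 0.3859 -0.3161  0.0495] top@z [ 0.385  -0.3137] scene@z [ 0.3922 -0.3091]
1.1 [ 0.2485 -0.4906  0.2313] [-0.2323  0.9726  0.     -0.    ] 0.9954580079814864
```

The pictures and sizes agree. The files stand 60 mm apart with tops near 0.168, and the tubes are 60 mm apart. The case is centred at about (0.586, -0.188) with yaw about 0.077. The latch knob is near (0.574, -0.276) with its pivot at (0.500, -0.271). I start with the latch.

send_rows --commands '[{"gripper":0.5,"tx":0.21,"ty":0.14,"tz":0,"twist":-0.05},{"gripper":0.5,"tx":0.42,"ty":0.28,"tz":0,"twist":-0.1},{"gripper":0.5,"tx":0.63,"ty":0.42,"tz":0,"twist":-0.15},{"gripper":0.5,"tx":0.85,"ty":0.55,"tz":0,"twist":-0.187},{"gripper":0.5,"tx":0.85,"ty":0.55,"tz":0,"twist":-0.187}]' --grip_force 30

```text
clock: 1.6
eef_pos: [0.4225, -0.3777, 0.2305]
tool_rot: [-0.04, 0.999, 0.001, 0.0]
contact_force: [-1.3, -0.4, 0.7]
finger_gap: 0.499
grasp_force: 0.0
```

send_rows --commands '[{"gripper":0.5,"tx":0.2,"ty":0.13,"tz":0},{"gripper":0.5,"tx":0.4,"ty":0.26,"tz":0},{"gripper":0.5,"tx":0.6,"ty":0.4,"tz":-0.1},{"gripper":0.5,"tx":0.775,"ty":0.525,"tz":-0.25},{"gripper":0.5,"tx":0.775,"ty":0.525,"tz":-0.25}]'

```text
invalid input
```

```bash
cat > st.py <<'E'
from h import *
np.set_printoptions(precision=4,suppress=True)
o=get_obs(); q=o["tool_rot"]; print(o["clock"],o["eef_pos"],"yaw",np.arctan2(-2*q[0]*q[1],q[1]**2-q[0]**2),"F",np.array(o["contact_force"]),o["finger_gap"],o["grasp_force"],"q6",o["joints"][5])
E
python3 - <<'E'
import st
from h import *
t=vision.get_image("top"); s=vision.get_image("scene")
a=cv2.resize(t[130:245,250:380,::-1],None,fx=3,fy=3); b=cv2.resize(s[130:245,150:280,::-1],None,fx=3,fy=3)
cv2.imwrite("pics/k1.png",np.hstack([a,b]))
E
```

```text
1.6 [ 0.4225 -0.3777  0.2305] yaw 0.07996545989536467 F [-1.3485 -0.4287  0.7052] 0.49882231253832027 0.0 q6 -1.0364469431798857
```

View pics/k1.png

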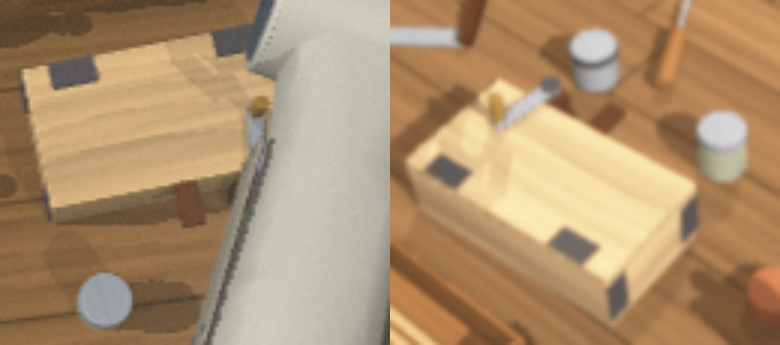

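The knob still stands over the lid at top px (336,165) and scene px (185,166). The rejected call lacked the twist field, so I send it again with all fields.

send_rows --commands '[{"gripper":0.5,"tx":0.2,"ty":0.13,"tz":0,"twist":0},{"gripper":0.5,"tx":0.4,"ty":0.26,"tz":0,"twist":0},{"gripper":0.5,"tx":0.6,"ty":0.4,"tz":-0.1,"twist":0},{"gripper":0.5,"tx":0.765,"ty":0.515,"tz":-0.25,"twist":0},{"gripper":0.5,"tx":0.765,"ty":0.515,"tz":-0.25,"twist":0}]'

```text
clock: 2.2
eef_pos: [0.5717, -0.2749, 0.1758]
tool_rot: [-0.04, 0.999, 0.002, -0.003]
contact_force: [-1.3, 0.0, -1.0]
finger_gap: 0.497
grasp_force: 0.0
```

```bash
python3 - <<'E'
import st
from h import *
for n in ("top","scene"):
  for r in finder.recognise(n,"latch_knob")[:2]: print(n,r["p"],r["point"])
  m=finder.outline_of(n,"latch_knob")
  if m:
    v,u=np.nonzero(m[0]["mask"]); print(m[0]["p"],u.min(),u.max(),v.min(),v.max())
s=vision.get_image("scene")
cv2.imwrite("pics/k2.png",cv2.resize(s[120:230,130:280,::-1],None,fx=4,fy=4))
E
```

```text
2.2 [ 0.5717 -0.2749  0.1758] yaw 0.07944753948422681 F [-1.3301  0.0157 -1.01  ] 0.49656991108377924 0.0 q6 -1.2871172119165792
top 0.39 [0.5612, -0.2766, 0.0959]
0.44 332 339 162 179
scene 0.59 [0.5533, -0.2697, 0.0998]
scene 0.28 [0.5251, 0.0794, 0.0258]
0.42 183 206 156 172
```

View pics/k2.png

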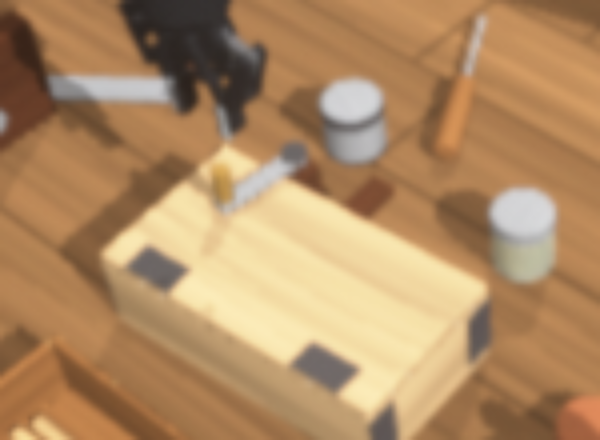

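The open gripper hangs right above the brass knob (crop 222,185). I go down and grip it.

send_rows --commands '[{"gripper":0.5,"tx":0,"ty":0,"tz":-0.17,"twist":0},{"gripper":0.5,"tx":0,"ty":0,"tz":-0.34,"twist":0},{"gripper":0,"tx":0,"ty":0,"tz":-0.34,"twist":0},{"gripper":0,"tx":0,"ty":0,"tz":-0.34,"twist":0},{"gripper":0,"tx":0,"ty":0,"tz":-0.34,"twist":0}]' --grip_force 25

```text
clock: 2.95
eef_pos: [0.571, -0.2784, 0.1147]
tool_rot: [-0.038, 0.999, -0.0, 0.0]
contact_force: [-2.5, -1.1, -4.0]
finger_gap: 0.176
grasp_force: 25.7
```

```bash
python3 st.py; python3 - <<'E'
import numpy as np
# arc: pivot and case yaw
p=np.array([.500,-.2715]); k=np.array([.572,-.275]); r=k-p; a0=np.arctan2(r[1],r[0]); R=np.hypot(*r); print(R,a0)
for a in np.arange(0,1.46,.145)[1:]:
    q=p+.075*np.array([np.cos(a0-a),np.sin(a0-a)]); print(((q-k)/.2).round(3), round(-np.degrees(a)/120,3))
E
```

```text
2.95 [ 0.571  -0.2784  0.1147] yaw 0.07640871415797906 F [-2.4821 -1.0911 -3.9947] 0.17618950249988052 25.677886605262756 q6 -1.2866863264087602
0.07208501924810726 -0.04857287530613268
[ 0.008 -0.055] -0.069
[-0.006 -0.107] -0.138
[-0.028 -0.157] -0.208
[-0.057 -0.203] -0.277
[-0.092 -0.245] -0.346
[-0.132 -0.281] -0.415
[-0.178 -0.31 ] -0.485
[-0.227 -0.333] -0.554
[-0.279 -0.349] -0.623
[-0.333 -0.357] -0.692
```

The knob is held, with a gap of 15 mm. Now I swing it along its arc.

send_rows --commands '[{"gripper":0,"tx":0.0,"ty":-0.06,"tz":0,"twist":-0.069},{"gripper":0,"tx":-0.01,"ty":-0.115,"tz":0,"twist":-0.138},{"gripper":0,"tx":-0.035,"ty":-0.165,"tz":0,"twist":-0.208},{"gripper":0,"tx":-0.065,"ty":-0.21,"tz":0,"twist":-0.277},{"gripper":0,"tx":-0.1,"ty":-0.25,"tz":0,"twist":-0.346}]'

```text
clock: 3.45
eef_pos: [0.5471, -0.3246, 0.1141]
tool_rot: [0.321, 0.947, 0.002, -0.005]
contact_force: [-15.0, 17.4, 8.0]
finger_gap: 0.168
grasp_force: 26.7
```

send_rows --commands '[{"gripper":0,"tx":-0.04,"ty":-0.036,"tz":0,"twist":-0.069},{"gripper":0,"tx":-0.086,"ty":-0.065,"tz":0,"twist":-0.138},{"gripper":0,"tx":-0.135,"ty":-0.088,"tz":0,"twist":-0.208},{"gripper":0,"tx":-0.187,"ty":-0.104,"tz":0,"twist":-0.277},{"gripper":0,"tx":-0.241,"ty":-0.112,"tz":0,"twist":-0.346}]'

```text
clock: 3.95
eef_pos: [0.5026, -0.3446, 0.114]
tool_rot: [0.636, 0.772, 0.004, -0.003]
contact_force: [-2.3, 22.5, 0.7]
finger_gap: 0.175
grasp_force: 26.3
```

send_rows --commands '[{"gripper":0,"tx":-0.05,"ty":0,"tz":0,"twist":-0.03},{"gripper":0.45,"tx":-0.05,"ty":0,"tz":0,"twist":-0.03},{"gripper":0.45,"tx":-0.05,"ty":0,"tz":0,"twist":-0.03},{"gripper":0.45,"tx":-0.05,"ty":0,"tz":0.2,"twist":-0.03},{"gripper":0.45,"tx":-0.05,"ty":0,"tz":0.4,"twist":-0.03}]'

```text
clock: 4.45
eef_pos: [0.493, -0.3507, 0.1949]
tool_rot: [0.657, 0.754, -0.001, -0.0]
contact_force: [1.0, -0.8, 0.2]
finger_gap: 0.447
grasp_force: 0.0
```

```bash
python3 st.py; python3 - <<'E'
from h import *
s=vision.get_image("scene")
cv2.imwrite("pics/k3.png",cv2.resize(s[100:230,130:280,::-1],None,fx=4,fy=4))
E
```

```text
4.45 [ 0.493  -0.3507  0.1949] yaw -1.4347843735460921 F [ 0.9868 -0.7646  0.2311] 0.4466541553360307 0.0 q6 -2.6462956014828234
```

View pics/k3.png

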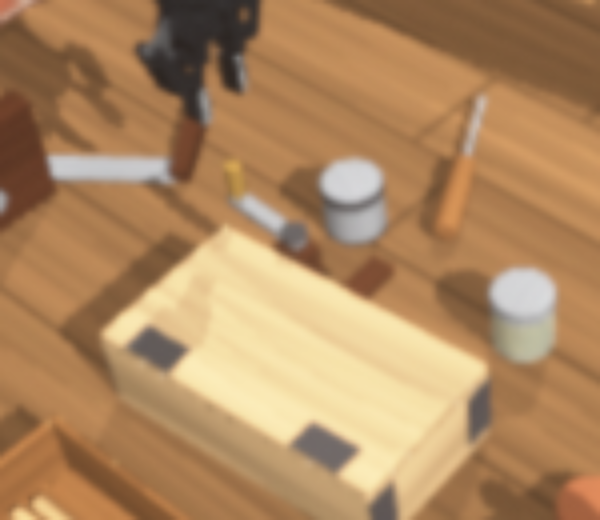

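The latch now lies parallel to the case front and clear of the lid (knob at crop 233,178). Next is the tab.

send_rows --commands '[{"gripper":0.6,"tx":-0.02,"ty":0.15,"tz":0,"twist":0.071},{"gripper":0.6,"tx":-0.04,"ty":0.3,"tz":0,"twist":0.142},{"gripper":0.6,"tx":-0.05,"ty":0.45,"tz":0,"twist":0.213},{"gripper":0.6,"tx":-0.06,"ty":0.6,"tz":0,"twist":0.284},{"gripper":0.6,"tx":-0.077,"ty":0.77,"tz":0,"twist":0.355}]'

```text
clock: 5.0
eef_pos: [0.4786, -0.1959, 0.1946]
tool_rot: [0.336, 0.942, -0.0, 0.002]
contact_force: [1.0, 0.5, 0.2]
finger_gap: 0.604
grasp_force: 0.0
```

send_rows --commands '[{"gripper":0.6,"tx":0,"ty":0,"tz":0,"twist":0.071},{"gripper":0.6,"tx":0,"ty":0,"tz":0,"twist":0.142},{"gripper":0.6,"tx":0,"ty":0,"tz":0,"twist":0.213},{"gripper":0.6,"tx":0,"ty":0,"tz":0,"twist":0.284},{"gripper":0.6,"tx":0,"ty":0,"tz":0,"twist":0.355}]'

```text
clock: 5.5
eef_pos: [0.4787, -0.1967, 0.1947]
tool_rot: [-0.029, 1.0, -0.001, 0.001]
contact_force: [-1.0, -0.9, -0.4]
finger_gap: 0.601
grasp_force: 0.0
```

send_rows --commands '[{"gripper":0.6,"tx":0,"ty":0,"tz":-0.2,"twist":0.012},{"gripper":0.6,"tx":0,"ty":0,"tz":-0.4,"twist":0.012},{"gripper":0.6,"tx":0,"ty":0,"tz":-0.4,"twist":0.012}]'

```text
clock: 5.8
eef_pos: [0.4749, -0.1956, 0.1094]
tool_rot: [-0.038, 0.999, 0.001, -0.004]
contact_force: [-1.5, 0.1, 0.1]
finger_gap: 0.602
grasp_force: 0.0
```

```bash
python3 st.py; python3 - <<'E'
from h import *
t=vision.get_image("top");s=vision.get_image("scene")
a=cv2.resize(t[130:245,250:380,::-1],None,fx=3,fy=3); b=cv2.resize(s[130:245,150:280,::-1],None,fx=3,fy=3)
cv2.imwrite("pics/k4.png",np.hstack([a,b]))
E
```

```text
5.8 [ 0.4749 -0.1956  0.1094] yaw 0.07631370919247264 F [-1.4743  0.1041  0.0931] 0.6022933359733597 0.0 q6 -1.407582412323043
```

View pics/k4.png

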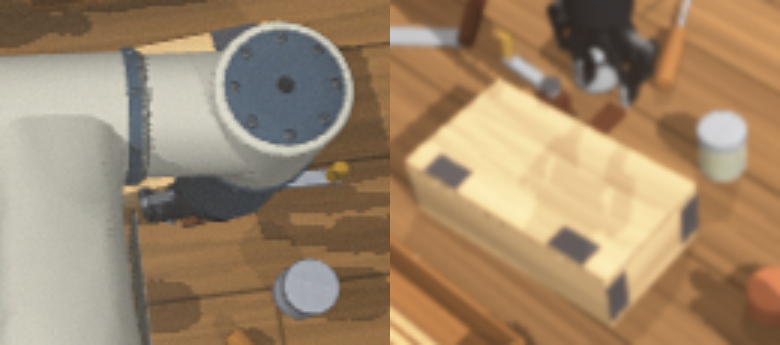

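The fingers straddle the tab (crop 607,118). I lower further and grip.

send_rows --commands '[{"gripper":0.6,"tx":0,"ty":0,"tz":-0.12,"twist":0},{"gripper":0.6,"tx":0,"ty":0,"tz":-0.235,"twist":0},{"gripper":0.1,"tx":0,"ty":0,"tz":-0.235,"twist":0},{"gripper":0.1,"tx":0,"ty":0,"tz":-0.235,"twist":0},{"gripper":0.1,"tx":0,"ty":0,"tz":-0.235,"twist":0}]' --grip_force 30

```text
clock: 6.4
eef_pos: [0.4795, -0.1962, 0.0688]
tool_rot: [-0.039, 0.999, -0.0, 0.002]
contact_force: [-1.1, 3.2, 4.2]
finger_gap: 0.272
grasp_force: 32.8
```

```bash
python3 st.py; python3 - <<'E'
import numpy as np
y=.077
# grip: 186mm radius, tab mid 6 mm above hinge plane (underside)
for a in [.15,.3,.45,.6,.75,.9,1.05,1.2,1.3,1.4,1.5,1.55]:
    # tab point rel hinge, case x,z: start (-.186,.006)
    def P(a): c,s=np.cos(a),np.sin(a); return np.array([-.186*c+.006*s, .186*s+.006*c])
    d=P(a)-P(0); print(a,np.round([d[0]*np.cos(y)/.2,d[0]*np.sin(y)/.2,d[1]/.2],3))
E
```

```text
6.4 [ 0.4795 -0.1962  0.0688] yaw 0.07757770094483692 F [-1.1278  3.2259  4.1831] 0.27222586485947686 32.754566073417664 q6 -1.4078915607796811
0.15 [0.015 0.001 0.139]
0.3 [0.05  0.004 0.273]
0.45 [0.105 0.008 0.402]
0.6 [0.179 0.014 0.52 ]
0.75 [0.269 0.021 0.626]
0.9 [0.374 0.029 0.717]
1.05 [0.492 0.038 0.792]
1.2 [0.619 0.048 0.848]
1.3 [0.708 0.055 0.874]
1.4 [0.799 0.062 0.892]
1.5 [0.891 0.069 0.9  ]
1.55 [0.938 0.072 0.9  ]
```

The tab is gripped, with a gap of 23 mm. I open the lid along its arc.

send_rows --commands '[{"gripper":0.1,"tx":0.015,"ty":0.001,"tz":0.139,"twist":0},{"gripper":0.1,"tx":0.05,"ty":0.004,"tz":0.273,"twist":0},{"gripper":0.1,"tx":0.105,"ty":0.008,"tz":0.402,"twist":0},{"gripper":0.1,"tx":0.179,"ty":0.014,"tz":0.52,"twist":0},{"gripper":0.1,"tx":0.179,"ty":0.014,"tz":0.52,"twist":0}]'

```text
clock: 6.9
eef_pos: [0.5161, -0.1933, 0.1744]
tool_rot: [-0.039, 0.999, -0.001, 0.003]
contact_force: [-3.0, 2.0, 3.7]
finger_gap: 0.268
grasp_force: 31.5
```

send_rows --commands '[{"gripper":0.1,"tx":0.09,"ty":0.007,"tz":0.106,"twist":0},{"gripper":0.1,"tx":0.195,"ty":0.015,"tz":0.197,"twist":0},{"gripper":0.1,"tx":0.313,"ty":0.024,"tz":0.272,"twist":0},{"gripper":0.1,"tx":0.44,"ty":0.034,"tz":0.328,"twist":0},{"gripper":0.1,"tx":0.44,"ty":0.034,"tz":0.328,"twist":0}]'

```text
clock: 7.4
eef_pos: [0.6034, -0.1865, 0.238]
tool_rot: [-0.039, 0.999, -0.001, 0.001]
contact_force: [0.3, 2.0, 6.1]
finger_gap: 0.271
grasp_force: 30.4
```

send_rows --commands '[{"gripper":0.1,"tx":0.089,"ty":0.007,"tz":0.026,"twist":0},{"gripper":0.1,"tx":0.18,"ty":0.014,"tz":0.044,"twist":0},{"gripper":0.1,"tx":0.272,"ty":0.021,"tz":0.052,"twist":0},{"gripper":0.1,"tx":0.272,"ty":0.021,"tz":0.052,"twist":0}]'

```text
clock: 7.8
eef_pos: [0.6577, -0.1823, 0.2482]
tool_rot: [-0.039, 0.999, -0.001, 0.002]
contact_force: [1.2, 1.8, 4.2]
finger_gap: 0.27
grasp_force: 29.2
```

```bash
python3 - <<'E'
import st
from h import *
snap("scene","lid.png",(100,80,330,270),3)
E
```

```text
7.8 [ 0.6577 -0.1823  0.2482] yaw 0.0777912815747519 F [1.2395 1.8292 4.1701] 0.26955526182783074 29.22926902770996 q6 -1.4514974226890716
```

View pics/lid.png

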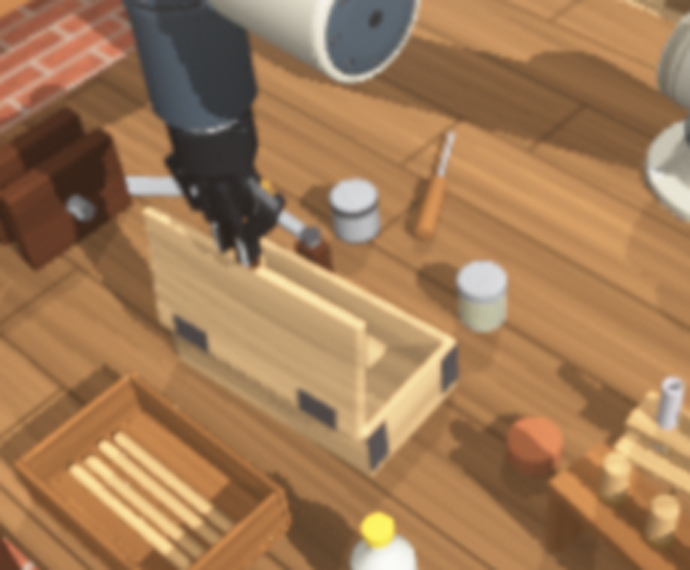

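The lid stands at about 1.5 rad (crop 255,320). I release it, back off and check the jar and tin again.

send_rows --commands '[{"gripper":0.7,"tx":0,"ty":0,"tz":0,"twist":0},{"gripper":0.7,"tx":0,"ty":0,"tz":0,"twist":0},{"gripper":0.7,"tx":0,"ty":0,"tz":0.15,"twist":0},{"gripper":0.7,"tx":0,"ty":0,"tz":0.3,"twist":0}]'

```text
clock: 8.25
eef_pos: [0.6551, -0.1825, 0.3062]
tool_rot: [-0.038, 0.999, -0.0, -0.001]
contact_force: [1.1, 0.9, 1.1]
finger_gap: 0.698
grasp_force: 0.0
```

send_rows --commands '[{"gripper":1,"tx":-0.24,"ty":0.1,"tz":0,"twist":0},{"gripper":1,"tx":-0.48,"ty":0.2,"tz":0,"twist":0},{"gripper":1,"tx":-0.72,"ty":0.3,"tz":0,"twist":0},{"gripper":1,"tx":-0.95,"ty":0.4,"tz":-0.2,"twist":0}]'

```text
clock: 8.65
eef_pos: [0.4798, -0.1087, 0.2807]
tool_rot: [-0.038, 0.999, -0.001, 0.004]
contact_force: [1.2, 0.4, 1.3]
finger_gap: 1.0
grasp_force: 0.0
```

```bash
cat > jt.py <<'E'
import st
from h import *
def circ(cam,nm,z):
    r=finder.outline_of(cam,nm)
    if not r: print(cam,nm,"none"); return
    m=r[0]["mask"].astype(np.uint8); v,u=np.nonzero(m); print(cam,nm,round(r[0]["p"],2),"n",len(u),u.min(),u.max(),v.min(),v.max(),"mean",u.mean().round(1),v.mean().round(1), at_z(cam,[(u.mean(),v.mean())],z)[0])
for nm in("jar","tin"):
    for cam in("top","scene"):
        circ(cam,nm,.03)
        for r in finder.recognise(cam,nm)[:1]: print("  ",r["p"],np.array(r["point"]))
E
python3 jt.py; python3 -c "
from h import *
snap('top','t2.png',(200,110,400,260),4); snap('scene','s2.png',(130,110,330,260),4)"
```

```text
8.65 [ 0.4798 -0.1087  0.2807] yaw 0.07690571536098809 F [1.1603 0.3966 1.2772] 1.0002751730780688 0.0 q6 -1.5922562866257903
top jar none
scene jar 0.86 n 336 253 268 167 189 mean 260.5 177.9 [ 0.3978 -0.0987  0.03  ]
   0.74 [0.5878 0.212  0.1548]
top tin 0.74 n 303 341 361 216 234 mean 350.9 225.5 [ 0.3893 -0.3123  0.03  ]
   0.74 [ 0.3862 -0.3093  0.0542]
scene tin 0.65 n 276 210 226 140 159 mean 218.2 149.7 [ 0.3867 -0.3153  0.03  ]
```

View pics/s2.png

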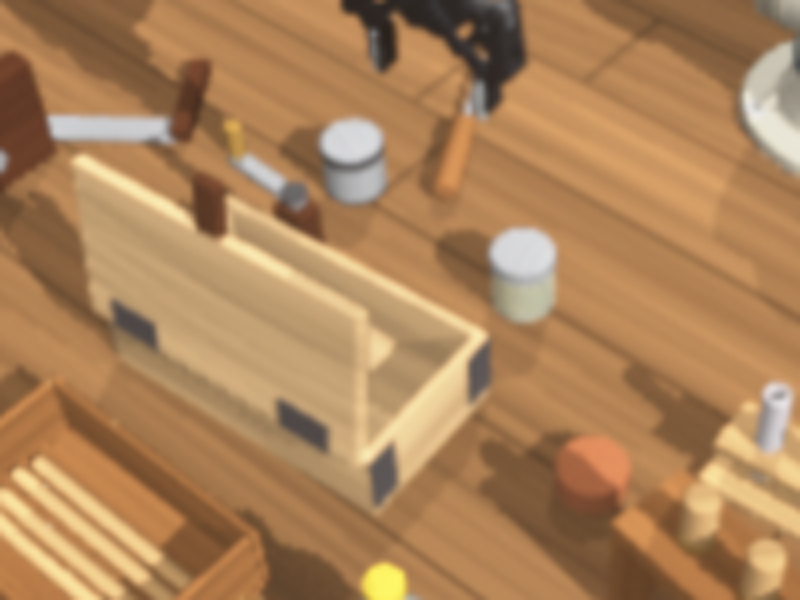

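The jar (px 261,178) and tin (218,150) are unmoved and the lid stays open. I grasp the jar.

send_rows --commands '[{"gripper":1,"tx":-0.17,"ty":0.015,"tz":-0.1,"twist":0},{"gripper":1,"tx":-0.335,"ty":0.03,"tz":-0.3,"twist":0},{"gripper":1,"tx":-0.335,"ty":0.03,"tz":-0.5,"twist":0},{"gripper":1,"tx":-0.335,"ty":0.03,"tz":-0.7,"twist":0},{"gripper":1,"tx":-0.335,"ty":0.03,"tz":-0.7,"twist":0}]' --grip_force 30

```text
clock: 9.65
eef_pos: [0.4101, -0.1023, 0.1332]
tool_rot: [-0.038, 0.999, 0.0, -0.005]
contact_force: [-0.6, -1.1, 0.9]
finger_gap: 0.999
grasp_force: 0.0
```

send_rows --commands '[{"gripper":1,"tx":0,"ty":0,"tz":-0.24,"twist":0},{"gripper":1,"tx":0,"ty":0,"tz":-0.48,"twist":0},{"gripper":0.4,"tx":0,"ty":0,"tz":-0.48,"twist":0},{"gripper":0.4,"tx":0,"ty":0,"tz":-0.48,"twist":0},{"gripper":0.4,"tx":0,"ty":0,"tz":-0.48,"twist":0}]'

```text
clock: 10.15
eef_pos: [0.4164, -0.1024, 0.0443]
tool_rot: [-0.039, 0.999, -0.0, 0.003]
contact_force: [1.3, -0.7, 0.0]
finger_gap: 0.646
grasp_force: 32.1
```

send_rows --commands '[{"gripper":0.4,"tx":0,"ty":0,"tz":0,"twist":0}]'

```text
clock: 10.25
eef_pos: [0.4165, -0.1024, 0.0442]
tool_rot: [-0.039, 0.999, -0.0, 0.003]
contact_force: [1.4, -0.2, 3.7]
finger_gap: 0.646
grasp_force: 32.6
```

The grip looks off-centre in x, because the previous call was rate-limited. I release, locate the jar again and recentre.

send_rows --commands '[{"gripper":1,"tx":0,"ty":0,"tz":0,"twist":0},{"gripper":1,"tx":0,"ty":0,"tz":0,"twist":0},{"gripper":1,"tx":0,"ty":0,"tz":0,"twist":0}]'

```text
clock: 10.55
eef_pos: [0.4132, -0.1024, 0.0416]
tool_rot: [-0.039, 0.999, 0.0, 0.0]
contact_force: [0.6, -0.1, -0.1]
finger_gap: 1.002
grasp_force: 0.0
```

```bash
python3 jt.py; python3 -c "
from h import *
snap('scene','j1.png',(210,120,310,220),4)"
```

```text
10.55 [ 0.4132 -0.1024  0.0416] yaw 0.07705134295249721 F [ 0.632  -0.0777 -0.1103] 1.0024641928643783 0.0 q6 -1.6219180059787752
top jar 0.85 n 251 276 292 221 238 mean 284.2 229.8 [ 0.4025 -0.0964  0.03  ]
   0.49 [ 0.3975 -0.0966  0.0639]
scene jar 0.55 n 308 253 268 167 188 mean 260.5 177.2 [ 0.3954 -0.1007  0.03  ]
   0.54 [ 0.4112 -0.0856  0.0594]
top tin 0.75 n 339 341 362 217 235 mean 351.6 225.9 [ 0.3876 -0.3142  0.03  ]
   0.75 [ 0.388  -0.3086  0.0592]
scene tin 0.85 n 288 210 226 140 160 mean 218.2 149.9 [ 0.3874 -0.3144  0.03  ]
   0.79 [ 0.3998 -0.3002  0.0533]
```

send_rows --commands '[{"gripper":1,"tx":-0.065,"ty":0.02,"tz":-0.05,"twist":0},{"gripper":1,"tx":-0.065,"ty":0.02,"tz":-0.05,"twist":0},{"gripper":0.4,"tx":-0.065,"ty":0.02,"tz":-0.05,"twist":0},{"gripper":0.4,"tx":-0.065,"ty":0.02,"tz":-0.05,"twist":0},{"gripper":0.4,"tx":-0.065,"ty":0.02,"tz":-0.05,"twist":0}]' --grip_force 40

```text
clock: 11.5
eef_pos: [0.4014, -0.0988, 0.0323]
tool_rot: [-0.039, 0.999, -0.0, 0.001]
contact_force: [-1.1, -1.6, 5.3]
finger_gap: 0.655
grasp_force: 41.3
```

send_rows --commands '[{"gripper":0.4,"tx":0,"ty":0,"tz":0,"twist":0},{"gripper":0.4,"tx":0,"ty":0,"tz":0.15,"twist":0},{"gripper":0.4,"tx":0,"ty":0,"tz":0.35,"twist":0},{"gripper":0.4,"tx":0,"ty":0,"tz":0.55,"twist":0},{"gripper":0.4,"tx":0,"ty":0,"tz":0.55,"twist":0}]'

```text
clock: 12.0
eef_pos: [0.4042, -0.0986, 0.1466]
tool_rot: [-0.039, 0.999, -0.0, 0.005]
contact_force: [1.6, -0.1, -2.8]
finger_gap: 0.653
grasp_force: 44.3
```

```bash
python3 jt.py | head -6
```

```text
12.0 [ 0.4042 -0.0986  0.1466] yaw 0.07788515107479581 F [ 1.5741 -0.0996 -2.7919] 0.6526565005922034 44.268962144851685 q6 -1.636438701538902
top jar 0.85 n 251 276 292 221 238 mean 284.2 229.8 [ 0.4025 -0.0964  0.03  ]
   0.49 [ 0.3975 -0.0966  0.0639]
scene jar 0.88 n 272 251 265 167 188 mean 258.0 177.6 [ 0.4026 -0.1063  0.03  ]
   0.62 [ 0.4155 -0.0936  0.0551]
top tin 0.75 n 339 341 362 217 235 mean 351.6 225.9 [ 0.3876 -0.3142  0.03  ]
```

```bash
sed -i 's/^for nm in("jar","tin"):/[vision.get_image(c) for c in("top","scene")]\nfor nm in("jar","tin"):/' jt.py; python3 jt.py; python3 -c "
from h import *
snap('scene','j2.png',(180,80,330,230),4)"
```

```text
12.4 [ 0.3996 -0.0984  0.1402] yaw 0.0770866350180048 F [ 0.8894 -0.1931 -2.4217] 0.6541806609193757 44.226184487342834 q6 -1.6365703696440943
top jar none
   0.7 [ 0.651  -0.1833  0.1987]
scene jar 0.66 n 372 250 267 143 168 mean 258.4 155.9 [ 0.3171 -0.1756  0.03  ]
   0.71 [ 0.414  -0.0896  0.1619]
top tin 0.73 n 355 341 362 216 235 mean 351.6 225.7 [ 0.3882 -0.3143  0.03  ]
   0.89 [ 0.3873 -0.3071  0.0576]
scene tin 0.83 n 292 210 226 140 161 mean 218.1 150.3 [ 0.3893 -0.3129  0.03  ]
   0.49 [ 0.4018 -0.3004  0.0508]
```

View pics/j2.png

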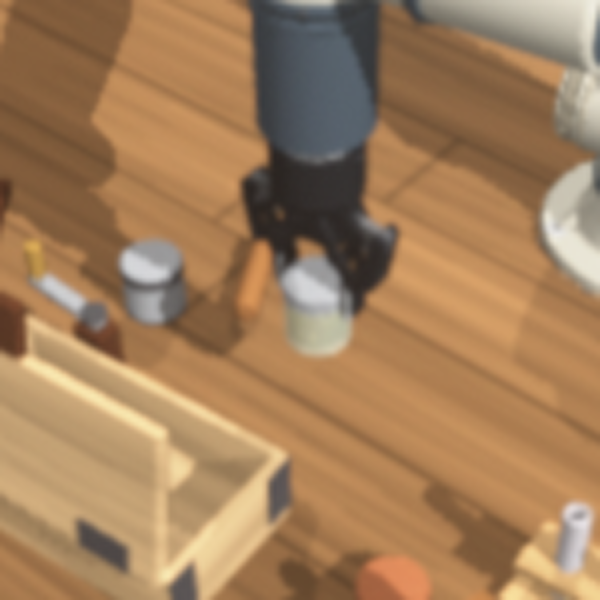

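The jar hangs upright in the gripper (crop 318,310). I carry it over the case.

send_rows --commands '[{"gripper":0.4,"tx":0.22,"ty":-0.04,"tz":0,"twist":0},{"gripper":0.4,"tx":0.44,"ty":-0.08,"tz":0,"twist":0},{"gripper":0.4,"tx":0.66,"ty":-0.115,"tz":0,"twist":0},{"gripper":0.4,"tx":0.87,"ty":-0.15,"tz":0,"twist":0},{"gripper":0.4,"tx":0.87,"ty":-0.15,"tz":0,"twist":0}]'

```text
clock: 13.45
eef_pos: [0.578, -0.1291, 0.1388]
tool_rot: [-0.038, 0.999, -0.0, -0.001]
contact_force: [-1.9, 0.5, -2.2]
finger_gap: 0.651
grasp_force: 44.1
```

send_rows --commands '[{"gripper":0.4,"tx":0,"ty":0,"tz":-0.15,"twist":0},{"gripper":0.4,"tx":0,"ty":0,"tz":-0.3,"twist":0},{"gripper":0.4,"tx":0,"ty":0,"tz":-0.42,"twist":0},{"gripper":0.4,"tx":0,"ty":0,"tz":-0.495,"twist":0},{"gripper":0.4,"tx":0,"ty":0,"tz":-0.495,"twist":0}]'

```text
clock: 13.95
eef_pos: [0.5732, -0.1283, 0.0406]
tool_rot: [-0.039, 0.999, -0.0, -0.002]
contact_force: [0.5, -0.4, -2.9]
finger_gap: 0.651
grasp_force: 45.7
```

send_rows --commands '[{"gripper":0.4,"tx":0,"ty":0,"tz":0,"twist":0},{"gripper":0.4,"tx":0,"ty":0,"tz":0,"twist":0}]'

```text
clock: 14.15
eef_pos: [0.5747, -0.1284, 0.0429]
tool_rot: [-0.039, 0.999, -0.0, 0.001]
contact_force: [-0.0, 0.1, -2.3]
finger_gap: 0.652
grasp_force: 45.7
```

send_rows --commands '[{"gripper":0.4,"tx":0,"ty":0,"tz":-0.014,"twist":0},{"gripper":0.4,"tx":0,"ty":0,"tz":-0.014,"twist":0},{"gripper":0.9,"tx":0,"ty":0,"tz":-0.014,"twist":0},{"gripper":0.9,"tx":0,"ty":0,"tz":-0.014,"twist":0},{"gripper":0.9,"tx":0,"ty":0,"tz":-0.014,"twist":0}]'

```text
clock: 14.65
eef_pos: [0.5747, -0.1284, 0.04]
tool_rot: [-0.039, 0.999, -0.0, 0.001]
contact_force: [-1.4, 0.6, -0.9]
finger_gap: 0.9
grasp_force: 0.0
```

send_rows --commands '[{"gripper":0.9,"tx":0,"ty":0,"tz":0.2,"twist":0},{"gripper":0.9,"tx":0,"ty":0,"tz":0.4,"twist":0},{"gripper":0.9,"tx":0,"ty":0,"tz":0.6,"twist":0},{"gripper":0.9,"tx":0,"ty":0,"tz":0.6,"twist":0}]'

```text
clock: 15.05
eef_pos: [0.5779, -0.1292, 0.1666]
tool_rot: [-0.039, 0.999, -0.001, 0.006]
contact_force: [0.9, 0.1, 0.6]
finger_gap: 0.896
grasp_force: 0.0
```

send_rows --commands '[{"gripper":1,"tx":-0.19,"ty":-0.14,"tz":0,"twist":0},{"gripper":1,"tx":-0.38,"ty":-0.28,"tz":0,"twist":0},{"gripper":1,"tx":-0.57,"ty":-0.42,"tz":0,"twist":0},{"gripper":1,"tx":-0.76,"ty":-0.56,"tz":0,"twist":0},{"gripper":1,"tx":-0.76,"ty":-0.56,"tz":0,"twist":0}]'

```text
clock: 15.55
eef_pos: [0.4186, -0.2424, 0.1601]
tool_rot: [-0.037, 0.999, -0.0, 0.0]
contact_force: [1.0, 0.3, 0.7]
finger_gap: 1.001
grasp_force: 0.0
```

```bash
python3 jt.py
```

```text
15.55 [ 0.4186 -0.2424  0.1601] yaw 0.07346712353056087 F [0.9997 0.3036 0.7193] 1.001261243254138 0.0 q6 -1.297605575294931
top jar 0.45 n 104 154 165 176 186 mean 159.4 181.0 [0.6156 0.2927 0.03  ]
   0.63 [0.4214 0.2323 0.052 ]
scene jar none
   0.7 [0.543  0.5219 0.0306]
top tin 0.73 n 268 341 361 220 235 mean 351.1 226.8 [ 0.3849 -0.3121  0.03  ]
   0.88 [ 0.3828 -0.3036  0.055 ]
scene tin 0.7 n 1762 373 435 279 346 mean 403.5 312.3 [0.536  0.5238 0.03  ]
   0.8 [ 0.3992 -0.3002  0.0505]
```

send_rows --commands '[{"gripper":1,"tx":-0.084,"ty":-0.18,"tz":0,"twist":0},{"gripper":1,"tx":-0.168,"ty":-0.365,"tz":0,"twist":0},{"gripper":1,"tx":-0.168,"ty":-0.365,"tz":-0.2,"twist":0},{"gripper":1,"tx":-0.168,"ty":-0.365,"tz":-0.25,"twist":0},{"gripper":1,"tx":-0.168,"ty":-0.365,"tz":-0.25,"twist":0}]'

```text
clock: 16.55
eef_pos: [0.3876, -0.3125, 0.1079]
tool_rot: [-0.039, 0.999, 0.001, -0.002]
contact_force: [-0.4, -0.7, 0.5]
finger_gap: 1.002
grasp_force: 0.0
```

```bash
python3 jt.py | sed '2,5d'
```

```text
16.55 [ 0.3876 -0.3125  0.1079] yaw 0.07743145041598858 F [-0.412  -0.6677  0.5399] 1.0023299021060963 0.0 q6 -1.1298009788466932
scene tin 0.85 n 255 210 225 141 159 mean 217.9 149.7 [ 0.3874 -0.3159  0.03  ]
   0.76 [ 0.3998 -0.2993  0.0504]
```

send_rows --commands '[{"gripper":1,"tx":0,"ty":-0.005,"tz":-0.19,"twist":0},{"gripper":1,"tx":0,"ty":-0.005,"tz":-0.38,"twist":0},{"gripper":1,"tx":0,"ty":-0.005,"tz":-0.38,"twist":0},{"gripper":0.4,"tx":0,"ty":-0.005,"tz":-0.38,"twist":0},{"gripper":0.4,"tx":0,"ty":-0.005,"tz":-0.38,"twist":0}]'

```text
clock: 17.55
eef_pos: [0.3901, -0.3151, 0.0356]
tool_rot: [-0.039, 0.999, -0.001, 0.001]
contact_force: [-0.9, 2.1, 1.9]
finger_gap: 0.693
grasp_force: 0.8
```

send_rows --commands '[{"gripper":0.4,"tx":0,"ty":0,"tz":0,"twist":0},{"gripper":0.4,"tx":0,"ty":0,"tz":0,"twist":0},{"gripper":0.4,"tx":0,"ty":0,"tz":0,"twist":0}]'

```text
clock: 17.85
eef_pos: [0.3904, -0.3152, 0.036]
tool_rot: [-0.039, 0.999, -0.001, 0.002]
contact_force: [-0.7, 1.6, 6.1]
finger_gap: 0.664
grasp_force: 43.4
```

send_rows --commands '[{"gripper":0.4,"tx":0,"ty":0,"tz":0.2,"twist":0},{"gripper":0.4,"tx":0,"ty":0,"tz":0.4,"twist":0},{"gripper":0.4,"tx":0,"ty":0,"tz":0.6,"twist":0},{"gripper":0.4,"tx":0,"ty":0,"tz":0.8,"twist":0},{"gripper":0.4,"tx":0,"ty":0,"tz":0.8,"twist":0}]'

```text
clock: 18.35
eef_pos: [0.3915, -0.3164, 0.2008]
tool_rot: [-0.039, 0.999, -0.004, 0.006]
contact_force: [0.7, -0.6, -1.7]
finger_gap: 0.661
grasp_force: 44.0
```

```bash
python3 jt.py
```

```text
18.35 [ 0.3915 -0.3164  0.2008] yaw 0.07771416728221657 F [ 0.7327 -0.5847 -1.6826] 0.661014011353865 44.002318382263184 q6 -1.1275454817675152
top jar 0.47 n 92 174 184 176 187 mean 179.2 181.4 [0.6059 0.2272 0.03  ]
   0.68 [ 0.5696 -0.1253  0.0679]
scene jar 0.5 n 107 222 228 192 213 mean 224.4 202.3 [ 0.5596 -0.1216  0.03  ]
   0.64 [0.7396 0.2429 0.0212]
top tin none
scene tin 0.72 n 255 205 222 106 127 mean 212.3 117.3 [ 0.2608 -0.4692  0.03  ]
   0.72 [ 0.4051 -0.3037  0.1991]
```

send_rows --commands '[{"gripper":0.4,"tx":0.2,"ty":0.07,"tz":0,"twist":0},{"gripper":0.4,"tx":0.4,"ty":0.14,"tz":0,"twist":0},{"gripper":0.4,"tx":0.6,"ty":0.21,"tz":0,"twist":0},{"gripper":0.4,"tx":0.8,"ty":0.28,"tz":0,"twist":0},{"gripper":0.4,"tx":0.965,"ty":0.335,"tz":0,"twist":0}]'

```text
clock: 19.35
eef_pos: [0.5835, -0.2463, 0.1927]
tool_rot: [-0.039, 0.999, 0.0, -0.0]
contact_force: [0.5, -1.0, -0.9]
finger_gap: 0.66
grasp_force: 44.0
```

send_rows --commands '[{"gripper":0.4,"tx":0,"ty":0,"tz":0,"twist":0},{"gripper":0.4,"tx":0,"ty":0,"tz":-0.2,"twist":0},{"gripper":0.4,"tx":0,"ty":0,"tz":-0.4,"twist":0},{"gripper":0.4,"tx":0,"ty":0,"tz":-0.45,"twist":0},{"gripper":0.4,"tx":0,"ty":0,"tz":-0.45,"twist":0}]'

```text
clock: 19.85
eef_pos: [0.5804, -0.2475, 0.102]
tool_rot: [-0.039, 0.999, 0.0, -0.002]
contact_force: [0.4, 1.1, -1.2]
finger_gap: 0.661
grasp_force: 43.9
```

```bash
python3 jt.py; python3 -c "
from h import *
snap('scene','t3.png',(150,120,290,230),4)"
```

```text
19.85 [ 0.5804 -0.2475  0.102 ] yaw 0.07709938532747507 F [ 0.3532  1.1039 -1.1684] 0.6612063975227985 43.85143339633942 q6 -1.3382242557185153
top jar none
   0.56 [0.2471 0.4474 0.0261]
scene jar 0.59 n 119 222 228 192 213 mean 224.4 202.6 [ 0.5604 -0.1209  0.03  ]
   0.62 [0.4397 0.2501 0.05  ]
top tin 0.74 n 182 316 336 165 177 mean 325.6 170.8 [ 0.5803 -0.2611  0.03  ]
   0.55 [ 0.5596 -0.2405  0.1205]
scene tin 0.75 n 2845 148 221 149 225 mean 186.2 186.3 [ 0.5911 -0.2743  0.03  ]
   0.54 [ 0.3101 -0.2495  0.0234]
```

View pics/t3.png

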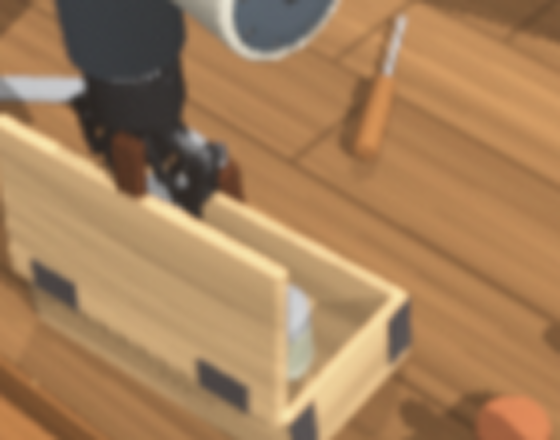

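The jar stands upright in the case (crop 298,330). I lower the tin and release it.

send_rows --commands '[{"gripper":0.4,"tx":0,"ty":0,"tz":-0.12,"twist":0},{"gripper":0.4,"tx":0,"ty":0,"tz":-0.22,"twist":0},{"gripper":0.4,"tx":0,"ty":0,"tz":-0.285,"twist":0},{"gripper":0.4,"tx":0,"ty":0,"tz":-0.285,"twist":0},{"gripper":0.4,"tx":0,"ty":0,"tz":-0.285,"twist":0}]'

```text
clock: 20.9
eef_pos: [0.582, -0.2476, 0.047]
tool_rot: [-0.039, 0.999, -0.0, 0.0]
contact_force: [0.1, -0.3, -1.5]
finger_gap: 0.664
grasp_force: 45.1
```

send_rows --commands '[{"gripper":0.4,"tx":0,"ty":0,"tz":-0.013,"twist":0},{"gripper":0.4,"tx":0,"ty":0,"tz":-0.013,"twist":0},{"gripper":0.9,"tx":0,"ty":0,"tz":-0.013,"twist":0},{"gripper":0.9,"tx":0,"ty":0,"tz":-0.013,"twist":0},{"gripper":0.9,"tx":0,"ty":0,"tz":-0.013,"twist":0}]'

```text
clock: 21.4
eef_pos: [0.582, -0.2475, 0.0444]
tool_rot: [-0.039, 0.999, -0.0, 0.0]
contact_force: [-0.7, 0.3, 0.1]
finger_gap: 0.9
grasp_force: 0.0
```

send_rows --commands '[{"gripper":0.9,"tx":0,"ty":0,"tz":0.2,"twist":0},{"gripper":0.9,"tx":0,"ty":0,"tz":0.4,"twist":0},{"gripper":0.9,"tx":0,"ty":0,"tz":0.6,"twist":0},{"gripper":0.9,"tx":0,"ty":0,"tz":0.8,"twist":0},{"gripper":0.9,"tx":0,"ty":0,"tz":1,"twist":0}]'

```text
clock: 21.9
eef_pos: [0.5814, -0.2474, 0.246]
tool_rot: [-0.039, 0.999, -0.0, 0.0]
contact_force: [1.6, -0.7, 0.6]
finger_gap: 0.903
grasp_force: 0.0
```

send_rows --commands '[{"gripper":0.7,"tx":-0.3,"ty":0.1,"tz":0.2,"twist":0},{"gripper":0.7,"tx":-0.5,"ty":0.3,"tz":0.35,"twist":0},{"gripper":0.7,"tx":-0.6,"ty":0.4,"tz":0.35,"twist":0},{"gripper":0.7,"tx":-0.6,"ty":0.4,"tz":0.35,"twist":0}]'

```text
clock: 22.3
eef_pos: [0.4598, -0.1662, 0.3178]
tool_rot: [-0.039, 0.999, -0.0, 0.003]
contact_force: [-0.1, 0.4, 0.4]
finger_gap: 0.701
grasp_force: 0.0
```

```bash
python3 jt.py; python3 -c "
from h import *
np.set_printoptions(precision=3,suppress=True)
a=vision.get_image('top')[130:250,250:390,::-1];b=vision.get_image('scene')[110:230,150:290,::-1]
cv2.imwrite('pics/t4.png',cv2.resize(np.hstack([a,b]),None,fx=2.85,fy=2.85,interpolation=cv2.INTER_CUBIC))
for c in('top','scene'):print(finder.recognise(c,'lid_tab')[:2])"
```

```text
22.3 [ 0.4598 -0.1662  0.3178] yaw 0.07820751369566041 F [-0.1335  0.4432  0.3867] 0.700726523814728 0.0 q6 -1.46746983062982
top jar 0.67 n 1369 150 213 221 251 mean 181.7 236.3 [0.4233 0.2343 0.03  ]
scene jar 0.6 n 125 222 228 192 213 mean 224.5 202.6 [ 0.5603 -0.1206  0.03  ]
   0.31 [0.6038 0.329  0.155 ]
top tin 0.47 n 639 155 193 127 163 mean 174.9 145.6 [0.7324 0.2315 0.03  ]
   0.31 [0.2452 0.4506 0.0218]
scene tin none
[{'point': [0.4943, -0.3245, 0.095], 'p': 0.49}]
[{'point': [0.6591, -0.1672, 0.1671], 'p': 0.96}, {'point': [0.659, -0.1529, 0.1053], 'p': 0.7}]
```

View pics/t4.png

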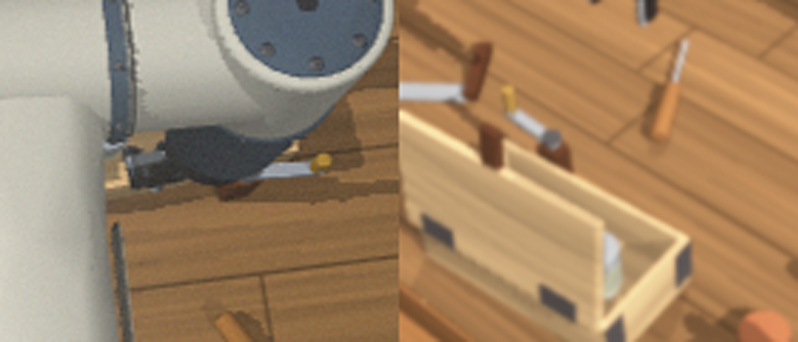

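The jar is upright and the tin released. The lid stays open for now (tab at crop 492,145), and I do the files next. Moving toward file2 while turning the wrist.

send_rows --commands '[{"gripper":0.7,"tx":0,"ty":0.2,"tz":0,"twist":0.07},{"gripper":0.7,"tx":0,"ty":0.4,"tz":0,"twist":0.14},{"gripper":0.7,"tx":0,"ty":0.6,"tz":0,"twist":0.21},{"gripper":0.7,"tx":0,"ty":0.8,"tz":0,"twist":0.28},{"gripper":0.7,"tx":0,"ty":0.95,"tz":0,"twist":0.35}]'

```text
clock: 23.5
eef_pos: [0.4614, 0.0246, 0.314]
tool_rot: [-0.397, 0.918, 0.0, 0.0]
contact_force: [-0.2, 0.1, -0.4]
finger_gap: 0.7
grasp_force: 0.0
```

send_rows --commands '[{"gripper":0.7,"tx":0,"ty":0.1,"tz":0,"twist":0.07},{"gripper":0.7,"tx":0,"ty":0.25,"tz":0,"twist":0.14},{"gripper":0.7,"tx":0,"ty":0.25,"tz":0,"twist":0.21},{"gripper":0.7,"tx":0,"ty":0.25,"tz":0,"twist":0.28},{"gripper":0.7,"tx":0,"ty":0.25,"tz":0,"twist":0.33}]'

```text
clock: 24.0
eef_pos: [0.4617, 0.073, 0.3139]
tool_rot: [-0.684, 0.729, 0.0, -0.0]
contact_force: [0.2, 0.6, 0.3]
finger_gap: 0.698
grasp_force: 0.0
```

```bash
python3 jt.py; python3 - <<'E'
from h import *
np.set_printoptions(precision=4,suppress=True)
for c in("top","scene"):
  im=vision.get_image(c); cv2.imwrite("pics/%s_f.png"%c,im[:,:,::-1])
  for nm in("file0","tube0"):
    for r in finder.outline_of(c,nm):
        v,u=np.nonzero(r["mask"]); print(c,nm,round(r["p"],2),len(u),"bbox",u.min(),u.max(),v.min(),v.max())
# is the tin in the case? dump mean colours in case interior where tin cap and jar cap would be
for nm,P in(("jar",[.5747,-.1284,.070]),("tin",[.582,-.2476,.066])):
    u,v=proj("top",[P])[0].round().astype(int); print(nm,u,v); im=cv2.imread("pics/top_f.png")[v-13:v+14:2,u-13:u+14:2].astype(int)
    print((im.max(2)-im.min(2)))  # saturation: grey cap -> small
E
```

```text
24.0 [0.4617 0.073  0.3139] yaw 1.5075325825283732 F [0.1863 0.635  0.2624] 0.6977459172032646 0.0 q6 -0.5566458815839833
top jar 0.83 n 294 278 296 166 185 mean 286.9 175.5 [ 0.5806 -0.1306  0.03  ]
   0.77 [ 0.5708 -0.1274  0.0722]
scene jar 0.68 n 141 221 228 192 213 mean 224.5 203.0 [ 0.5615 -0.1196  0.03  ]
   0.58 [ 0.5727 -0.1029  0.0596]
top tin 0.56 n 341 317 336 151 172 mean 326.7 161.1 [ 0.6132 -0.27    0.03  ]
   0.72 [ 0.609  -0.2622  0.0644]
scene tin 0.61 n 915 251 300 298 318 mean 276.0 307.8 [0.7441 0.2424 0.03  ]
   0.28 [0.6053 0.3309 0.1562]
top file0 0.61 162 bbox 141 169 124 140
top file0 0.49 203 bbox 121 156 140 149
top tube0 0.9 859 bbox 168 213 221 246
scene file0 0.78 310 bbox 303 352 299 321
scene file0 0.78 336 bbox 263 310 327 349
scene file0 0.57 282 bbox 329 374 299 320
scene file0 0.54 305 bbox 290 327 323 363
scene file0 0.45 172 bbox 331 343 260 277
scene file0 0.43 160 bbox 314 325 246 263
scene tube0 0.74 1810 bbox 305 368 206 262
jar 287 174
[[50 51 52 57 57 65 60 62 83 76 57 62 63 60]
 [51 51 47 50 53 52 87 84 86 84 85 88 88 85]
 [49 46 50 48 52
[... 467 characters left out ...]
4 49 54 56]
 [55 55 55 55 54 57 55 55 55 78 75 77 77 76]]
tin 323 168
[[61 56 55 52 57  7  5  2  3  2  3  5  4 40]
 [60 54 50 51 44  9  5  3  5  4  6  5  8  5]
 [61 52 52 56 19  3  9  5  7  6  2  4  5  5]
 [61 64 51 47  4  3  3  7  4  8  6  7 12  6]
 [83 60 59 43  4  7 11  9 10 11  9 10 11 27]
 [79 79 78 57  7  3  6 11  9 11 11 12  3 50]
 [79 76 80 79 10  7  2  7  8  9  4  5 53 52]
 [74 70 70 73 69 10  7  1  0  2  3 35 54 52]
 [57 61 74 75 77 71  8  4  5  7 50 51 52 54]
 [55 54 55 62 76 78 81 81 77 79 82 83 84 82]
 [53 52 54 56 80 81 83 82 86 79 85 84 82 81]
 [56 57 57 57 84 80 85 84 82 83 80 78 78 79]
 [56 56 55 53 66 81 80 78 78 80 81 81 76 80]
 [55 51 53 55 63 80 79 76 80 79 78 76 80 85]]
```

The jar stands where I put it. The tin was bumped about 25 mm but its top outline is still a full round of the same area at px (327,161), so it is upright and inside. Now file2.

send_rows --commands '[{"gripper":0.7,"tx":0.14,"ty":0.17,"tz":0,"twist":0},{"gripper":0.7,"tx":0.28,"ty":0.34,"tz":0,"twist":0},{"gripper":0.7,"tx":0.42,"ty":0.5,"tz":0,"twist":0},{"gripper":0.7,"tx":0.562,"ty":0.67,"tz":0,"twist":0},{"gripper":0.7,"tx":0.562,"ty":0.67,"tz":-0.2,"twist":0}]' --grip_force 40

```text
clock: 25.3
eef_pos: [0.5804, 0.212, 0.277]
tool_rot: [-0.683, 0.731, -0.002, 0.006]
contact_force: [0.9, 0.1, -0.3]
finger_gap: 0.694
grasp_force: 0.0
```

send_rows --commands '[{"gripper":0.7,"tx":0,"ty":0,"tz":-0.2,"twist":0},{"gripper":0.7,"tx":0,"ty":0,"tz":-0.4,"twist":0},{"gripper":0.7,"tx":0,"ty":0,"tz":-0.4,"twist":0},{"gripper":0.7,"tx":0,"ty":0,"tz":-0.4,"twist":0}]'

```text
clock: 25.7
eef_pos: [0.5745, 0.2064, 0.1949]
tool_rot: [-0.682, 0.731, -0.001, -0.0]
contact_force: [0.3, -0.2, 0.8]
finger_gap: 0.7
grasp_force: 0.0
```

```bash
python3 st.py
```

```text
25.7 [0.5745 0.2064 0.1949] yaw 1.5015181999305656 F [ 0.31   -0.1627  0.8347] 0.700111019087858 0.0 q6 -0.6708468227456513
```

send_rows --commands '[{"gripper":0.7,"tx":0,"ty":0,"tz":-0.17,"twist":0},{"gripper":0.7,"tx":0,"ty":0,"tz":-0.335,"twist":0},{"gripper":0.1,"tx":0,"ty":0,"tz":-0.335,"twist":0},{"gripper":0.1,"tx":0,"ty":0,"tz":-0.335,"twist":0},{"gripper":0.1,"tx":0,"ty":0,"tz":-0.335,"twist":0}]'

```text
clock: 26.2
eef_pos: [0.5761, 0.2074, 0.1306]
tool_rot: [-0.682, 0.731, -0.001, 0.003]
contact_force: [1.4, -0.6, 2.7]
finger_gap: 0.295
grasp_force: 39.5
```

send_rows --commands '[{"gripper":0.1,"tx":0,"ty":0,"tz":0,"twist":0},{"gripper":0.1,"tx":0,"ty":0,"tz":0,"twist":0}]'

```text
clock: 26.4
eef_pos: [0.5762, 0.2074, 0.1306]
tool_rot: [-0.682, 0.731, -0.001, 0.003]
contact_force: [0.7, -1.2, 6.4]
finger_gap: 0.295
grasp_force: 39.7
```

send_rows --commands '[{"gripper":0.1,"tx":0,"ty":0,"tz":0.15,"twist":0},{"gripper":0.1,"tx":0,"ty":0,"tz":0.35,"twist":0},{"gripper":0.1,"tx":0,"ty":0,"tz":0.55,"twist":0},{"gripper":0.1,"tx":0,"ty":0,"tz":0.7,"twist":0},{"gripper":0.1,"tx":0,"ty":0,"tz":0.7,"twist":0}]'

```text
clock: 26.9
eef_pos: [0.5762, 0.2071, 0.2738]
tool_rot: [-0.682, 0.731, -0.002, 0.006]
contact_force: [1.0, 0.2, -0.9]
finger_gap: 0.289
grasp_force: 40.5
```

send_rows --commands '[{"gripper":0.1,"tx":-0.2,"ty":-0.04,"tz":0,"twist":0},{"gripper":0.1,"tx":-0.4,"ty":-0.08,"tz":0,"twist":0},{"gripper":0.1,"tx":-0.6,"ty":-0.12,"tz":0,"twist":0},{"gripper":0.1,"tx":-0.73,"ty":-0.145,"tz":0,"twist":0},{"gripper":0.1,"tx":-0.73,"ty":-0.145,"tz":0,"twist":0}]'

```text
clock: 27.4
eef_pos: [0.4257, 0.177, 0.2686]
tool_rot: [-0.683, 0.731, 0.0, 0.002]
contact_force: [-0.6, 1.4, 0.0]
finger_gap: 0.294
grasp_force: 40.5
```

send_rows --commands '[{"gripper":0.1,"tx":0,"ty":0,"tz":0,"twist":0},{"gripper":0.1,"tx":0,"ty":0,"tz":0,"twist":0},{"gripper":0.1,"tx":0,"ty":0,"tz":0,"twist":0}]'

```text
clock: 27.7
eef_pos: [0.4287, 0.1778, 0.2665]
tool_rot: [-0.682, 0.731, 0.0, -0.0]
contact_force: [-0.2, -0.6, -0.8]
finger_gap: 0.295
grasp_force: 40.5
```

```bash
python3 - <<'E'
import st
from h import *
np.set_printoptions(precision=4,suppress=True)
e=np.array(get_obs()["eef_pos"])
tip=e+[0,0,-.1055]
print("tip pred scene",proj("scene",[tip,tip+[0,0,.09],tip+[0,0,.142]]).round(1).tolist())
s=vision.get_image("scene"); cv2.imwrite("pics/fs2.png",s[:,:,::-1])
t=vision.get_image("top"); 
for r in finder.outline_of("scene","file0"):
    v,u=np.nonzero(r["mask"]); 
    if v.max()<300: print(round(r["p"],2),len(u),"bbox",u.min(),u.max(),v.min(),v.max(),"bottom u",u[v>=v.max()-1].mean())
a=cv2.resize(s[110:250,290:390,::-1],None,fx=4.2,fy=4.2,interpolation=cv2.INTER_CUBIC)
cv2.imwrite("pics/fs2c.png",a)
E
```

```text
27.7 [0.4287 0.1778 0.2665] yaw 1.500791431345363 F [-0.2201 -0.5913 -0.8411] 0.29504243542374076 40.50819933414459 q6 -0.802280886007146
tip pred scene [[326.1, 197.2], [330.0, 176.3], [332.4, 162.9]]
0.61 160 bbox 331 342 261 277 bottom u 336.0
0.58 154 bbox 315 325 245 262 bottom u 319.3333333333333
0.45 107 bbox 325 336 162 196 bottom u 325.8
0.35 1843 bbox 305 369 206 260 bottom u 357.1818181818182
```

View pics/fs2c.png

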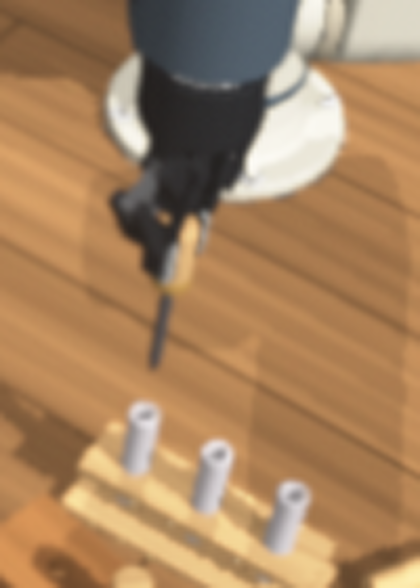

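The file hangs straight, and its tip at px (325.8,196) agrees with the predicted (326.1,197.2). The tube2 mouth is just below at about (323.6,207.4). That was my 14th view, so from here I work by numbers. I fit the tube mouths from pixels.

```bash
python3 - <<'E'
from h import *
np.set_printoptions(precision=4,suppress=True)
P=np.array([[.4239,.298,.112],[.4262,.2379,.112],[.4291,.1775,.112]])
# refine: bright low-saturation cylinders, find ring/dark-bore centroid in each camera near the predicted pixel
for c,f in(("scene","pics/fs2.png"),("top","pics/top_f.png")):
    im=cv2.imread(f).astype(int)
    for i,(u,v) in enumerate(proj(c,P)):
        best=None
        # template: render ring pixels for mouth circles outer 11mm, inner 7mm, search xy offset maximising contrast ring-bore
        g=im.mean(2); res=[]
        a=np.linspace(0,2*np.pi,60,endpoint=False); 
        for dx in np.arange(-.008,.0081,.001):
            for dy in np.arange(-.008,.0081,.001):
                def smp(r):
                    q=proj(c,[[P[i,0]+dx+r*np.cos(t),P[i,1]+dy+r*np.sin(t),.112] for t in a[::3]]).astype(np.float32)
                    return cv2.remap(g.astype(np.float32),q[:,0],q[:,1],cv2.INTER_LINEAR).mean()
                res.append((smp(.009)-.5*smp(.003)-.5*smp(.0145),dx,dy))
        res.sort(reverse=True); k=np.array(res[:6]); print(c,i,(u.round(1),v.round(1)),"best xy",P[i,:2]+np.average(k[:,1:],axis=0),k[0,0].round(1))
E
```

```text
scene 0 (np.float64(359.4), np.float64(227.0)) best xy [0.4251 0.3002] 36.6
scene 1 (np.float64(341.5), np.float64(217.1)) best xy [0.428  0.2391] 38.0
scene 2 (np.float64(324.1), np.float64(207.7)) best xy [0.4311 0.179 ] 30.9Traceback (most recent call last):
  File "<stdin>", line 17, in <module>
  File "<stdin>", line 15, in smp
  File "h.py", line 13, in proj
    K,D,T=cam(n); Ti=np.linalg.inv(T)
          ~~~^^^
  File "h.py", line 4, in cam
    p=vision.camera_params(n); f=192/np.tan(np.radians(p["fovy"])/2)
ValueError: time passes only in moves, steps and waits
```

send_rows --commands '[{"gripper":0.1,"tx":0.01,"ty":0.007,"tz":0,"twist":0},{"gripper":0.1,"tx":0.01,"ty":0.007,"tz":-0.12,"twist":0},{"gripper":0.1,"tx":0.01,"ty":0.007,"tz":-0.2,"twist":0},{"gripper":0.1,"tx":0.01,"ty":0.007,"tz":-0.2,"twist":0},{"gripper":0.1,"tx":0.01,"ty":0.007,"tz":-0.2,"twist":0}]'

```text
clock: 28.35
eef_pos: [0.4305, 0.179, 0.2273]
tool_rot: [-0.682, 0.731, -0.0, -0.0]
contact_force: [-0.8, -0.3, 0.3]
finger_gap: 0.298
grasp_force: 40.5
```

send_rows --commands '[{"gripper":0.1,"tx":0,"ty":0,"tz":-0.03,"twist":0},{"gripper":0.1,"tx":0,"ty":0,"tz":-0.06,"twist":0},{"gripper":0.1,"tx":0,"ty":0,"tz":-0.09,"twist":0},{"gripper":0.1,"tx":0,"ty":0,"tz":-0.12,"twist":0},{"gripper":0.1,"tx":0,"ty":0,"tz":-0.12,"twist":0}]'

```text
clock: 28.85
eef_pos: [0.4295, 0.1787, 0.2018]
tool_rot: [-0.682, 0.731, 0.0, -0.001]
contact_force: [-0.1, -1.2, -1.1]
finger_gap: 0.293
grasp_force: 40.5
```

The tip entered the tube freely, so I continue down.

send_rows --commands '[{"gripper":0.1,"tx":0,"ty":0,"tz":-0.08,"twist":0},{"gripper":0.1,"tx":0,"ty":0,"tz":-0.16,"twist":0},{"gripper":0.1,"tx":0,"ty":0,"tz":-0.24,"twist":0},{"gripper":0.1,"tx":0,"ty":0,"tz":-0.32,"twist":0},{"gripper":0.1,"tx":0,"ty":0,"tz":-0.36,"twist":0}]'

```text
clock: 29.35
eef_pos: [0.4296, 0.1787, 0.1297]
tool_rot: [-0.682, 0.731, 0.0, -0.001]
contact_force: [-0.3, 0.5, -1.1]
finger_gap: 0.291
grasp_force: 40.5
```

send_rows --commands '[{"gripper":0.1,"tx":0,"ty":0,"tz":-0.005,"twist":0},{"gripper":0.1,"tx":0,"ty":0,"tz":-0.01,"twist":0},{"gripper":0.1,"tx":0,"ty":0,"tz":-0.01,"twist":0}]'

```text
clock: 29.65
eef_pos: [0.4305, 0.1793, 0.1296]
tool_rot: [-0.682, 0.731, -0.0, 0.001]
contact_force: [0.3, 0.3, -0.1]
finger_gap: 0.293
grasp_force: 40.5
```

send_rows --commands '[{"gripper":0.1,"tx":0,"ty":0,"tz":-0.012,"twist":0},{"gripper":0.1,"tx":0,"ty":0,"tz":-0.012,"twist":0},{"gripper":0.7,"tx":0,"ty":0,"tz":-0.012,"twist":0},{"gripper":0.7,"tx":0,"ty":0,"tz":-0.012,"twist":0},{"gripper":0.7,"tx":0,"ty":0,"tz":-0.012,"twist":0}]'

```text
clock: 30.15
eef_pos: [0.43, 0.179, 0.1264]
tool_rot: [-0.682, 0.731, 0.0, -0.0]
contact_force: [0.4, 0.4, 0.7]
finger_gap: 0.697
grasp_force: 0.0
```

send_rows --commands '[{"gripper":0.7,"tx":0,"ty":0,"tz":0.2,"twist":0},{"gripper":0.7,"tx":0,"ty":0,"tz":0.4,"twist":0},{"gripper":0.7,"tx":0,"ty":0,"tz":0.5,"twist":0},{"gripper":0.7,"tx":0,"ty":0,"tz":0.5,"twist":0}]'

```text
clock: 30.55
eef_pos: [0.4317, 0.1799, 0.2298]
tool_rot: [-0.682, 0.731, -0.001, 0.003]
contact_force: [0.7, -0.2, -0.2]
finger_gap: 0.704
grasp_force: 0.0
```

send_rows --commands '[{"gripper":0.7,"tx":0.2,"ty":0.11,"tz":0,"twist":0},{"gripper":0.7,"tx":0.4,"ty":0.22,"tz":0,"twist":0},{"gripper":0.7,"tx":0.6,"ty":0.33,"tz":0,"twist":0},{"gripper":0.7,"tx":0.777,"ty":0.436,"tz":0,"twist":0},{"gripper":0.7,"tx":0.777,"ty":0.436,"tz":0,"twist":0}]'

```text
clock: 31.05
eef_pos: [0.5876, 0.2678, 0.2205]
tool_rot: [-0.682, 0.731, 0.001, -0.004]
contact_force: [-0.5, -0.0, -0.7]
finger_gap: 0.699
grasp_force: 0.0
```

send_rows --commands '[{"gripper":0.7,"tx":0,"ty":0,"tz":-0.15,"twist":0},{"gripper":0.7,"tx":0,"ty":0,"tz":-0.15,"twist":0},{"gripper":0.7,"tx":0,"ty":0,"tz":-0.15,"twist":0}]'

```text
clock: 31.35
eef_pos: [0.5849, 0.2657, 0.1961]
tool_rot: [-0.682, 0.731, -0.0, -0.001]
contact_force: [-0.3, -0.2, 0.4]
finger_gap: 0.696
grasp_force: 0.0
```

```bash
python3 - <<'E'
import st
from h import *
s=vision.get_image("scene"); t=vision.get_image("top")
for c in("scene","top"):
  for r in finder.outline_of(c,"file0"):
    v,u=np.nonzero(r["mask"]); print(c,round(r["p"],2),len(u),"bbox",u.min(),u.max(),v.min(),v.max())
print(proj("scene",[[.4305,.1793,.164],[.4305,.1793,.112]]).round(1).tolist(), proj("scene",[[.586,.2665,.167],[.586,.2665,.115]]).round(1).tolist())
E
```

```text
31.35 [0.5849 0.2657 0.1961] yaw 1.5014371347629611 F [-0.3249 -0.2268  0.3969] 0.6962177516039902 0.0 q6 -0.7386659521280262
scene 0.84 297 bbox 304 351 299 321
scene 0.79 266 bbox 264 309 328 347
scene 0.68 268 bbox 290 327 323 364
scene 0.62 166 bbox 331 343 260 277
scene 0.59 125 bbox 315 325 246 262
scene 0.49 243 bbox 328 374 299 320
top 0.63 345 bbox 92 145 253 334
top 0.58 41 bbox 134 141 177 184
top 0.51 107 bbox 155 165 175 186
top 0.44 32 bbox 123 161 165 180
top 0.37 227 bbox 327 348 240 266
[[326.3, 197.2], [324.3, 208.2]] [[321.5, 247.6], [319.4, 257.9]]
```

send_rows --commands '[{"gripper":0.7,"tx":0,"ty":0,"tz":-0.17,"twist":0},{"gripper":0.7,"tx":0,"ty":0,"tz":-0.34,"twist":0},{"gripper":0.1,"tx":0,"ty":0,"tz":-0.34,"twist":0},{"gripper":0.1,"tx":0,"ty":0,"tz":-0.34,"twist":0},{"gripper":0.1,"tx":0,"ty":0,"tz":-0.34,"twist":0}]'

```text
clock: 32.05
eef_pos: [0.5868, 0.2668, 0.1313]
tool_rot: [-0.682, 0.731, -0.001, 0.002]
contact_force: [-0.4, 0.9, -0.6]
finger_gap: 0.292
grasp_force: 39.4
```

send_rows --commands '[{"gripper":0.1,"tx":0,"ty":0,"tz":0,"twist":0},{"gripper":0.1,"tx":0,"ty":0,"tz":0,"twist":0}]'

```text
clock: 32.25
eef_pos: [0.5866, 0.2668, 0.1308]
tool_rot: [-0.682, 0.731, -0.001, 0.002]
contact_force: [-1.5, 0.7, 5.5]
finger_gap: 0.298
grasp_force: 40.1
```

send_rows --commands '[{"gripper":0.1,"tx":0,"ty":0,"tz":0.15,"twist":0},{"gripper":0.1,"tx":0,"ty":0,"tz":0.35,"twist":0},{"gripper":0.1,"tx":0,"ty":0,"tz":0.55,"twist":0},{"gripper":0.1,"tx":0,"ty":0,"tz":0.7,"twist":0},{"gripper":0.1,"tx":0,"ty":0,"tz":0.7,"twist":0}]'

```text
clock: 32.75
eef_pos: [0.5873, 0.2667, 0.2747]
tool_rot: [-0.682, 0.731, -0.001, 0.005]
contact_force: [0.8, -0.5, -0.5]
finger_gap: 0.293
grasp_force: 40.3
```

send_rows --commands '[{"gripper":0.1,"tx":-0.2,"ty":-0.035,"tz":0,"twist":0},{"gripper":0.1,"tx":-0.4,"ty":-0.07,"tz":0,"twist":0},{"gripper":0.1,"tx":-0.6,"ty":-0.105,"tz":0,"twist":0},{"gripper":0.1,"tx":-0.79,"ty":-0.135,"tz":0,"twist":0},{"gripper":0.1,"tx":-0.79,"ty":-0.135,"tz":0,"twist":0}]'

```text
clock: 33.25
eef_pos: [0.4239, 0.2381, 0.2693]
tool_rot: [-0.683, 0.731, 0.001, 0.0]
contact_force: [1.0, -0.7, -0.4]
finger_gap: 0.291
grasp_force: 40.3
```

send_rows --commands '[{"gripper":0.1,"tx":0,"ty":0,"tz":0,"twist":0},{"gripper":0.1,"tx":0,"ty":0,"tz":0,"twist":0},{"gripper":0.1,"tx":0,"ty":0,"tz":0,"twist":0}]'

```text
clock: 33.55
eef_pos: [0.4281, 0.2394, 0.268]
tool_rot: [-0.682, 0.731, 0.0, -0.0]
contact_force: [0.5, -0.1, -1.1]
finger_gap: 0.293
grasp_force: 40.3
```

```bash
cat > f.py <<'E'
import st
from h import *
e=np.array(get_obs()["eef_pos"])
tip=e+[0,0,-.1055]; print("pred",proj("scene",[tip,tip+[0,0,.142]]).round(1).tolist())
s=vision.get_image("scene")
for r in finder.outline_of("scene","file0"):
    v,u=np.nonzero(r["mask"])
    if v.max()<300: print(round(r["p"],2),len(u),"bbox",u.min(),u.max(),v.min(),v.max(),"bottom u",u[v>=v.max()-1].mean().round(1))
P=[[x,y,z] for x,y in((.4308,.1792),(.4277,.2394),(.4248,.2999)) for z in(.10,.105,.118,.13,.14,.15,.16)]
for i,(u,v) in enumerate(proj("scene",P).round().astype(int)): print(P[i][1:],s[v,u].tolist(),end="\n" if i%7==6 else " ")
E
python3 f.py
```

```text
33.55 [0.4281 0.2394 0.268 ] yaw 1.5007114314685188 F [ 0.5104 -0.0783 -1.0848] 0.2925781891868029 40.28959929943085 q6 -0.900142716113732
pred [[344.2, 207.1], [352.6, 173.1]]
0.74 185 bbox 330 343 260 277 bottom u 335.7
0.52 131 bbox 344 357 173 205 bottom u 345.0
[0.1792, 0.1] [183, 153, 113] [0.1792, 0.105] [186, 146, 90] [0.1792, 0.118] [192, 152, 102] [0.1792, 0.13] [202, 161, 109] [0.1792, 0.14] [201, 159, 108] [0.1792, 0.15] [246, 219, 155] [0.1792, 0.16] [247, 221, 157]
[0.2394, 0.1] [209, 204, 206] [0.2394, 0.105] [189, 184, 186] [0.2394, 0.118] [212, 203, 203] [0.2394, 0.13] [208, 164, 126] [0.2394, 0.14] [193, 142, 92] [0.2394, 0.15] [185, 135, 87] [0.2394, 0.16] [153, 111, 76]
[0.2999, 0.1] [202, 197, 199] [0.2999, 0.105] [187, 182, 184] [0.2999, 0.118] [191, 185, 186] [0.2999, 0.13] [184, 147, 118] [0.2999, 0.14] [171, 123, 79] [0.2999, 0.15] [160, 116, 73] [0.2999, 0.16] [152, 108, 70]
```

Tube2 shows a wooden handle right down to its mouth. The file1 tip is over tube1, so I insert it.

send_rows --commands '[{"gripper":0.1,"tx":-0.002,"ty":0,"tz":-0.12,"twist":0},{"gripper":0.1,"tx":-0.002,"ty":0,"tz":-0.2,"twist":0},{"gripper":0.1,"tx":-0.002,"ty":0,"tz":-0.25,"twist":0},{"gripper":0.1,"tx":-0.002,"ty":0,"tz":-0.29,"twist":0},{"gripper":0.1,"tx":-0.002,"ty":0,"tz":-0.33,"twist":0}]'

```text
clock: 34.15
eef_pos: [0.4275, 0.2394, 0.2023]
tool_rot: [-0.682, 0.731, -0.0, 0.0]
contact_force: [0.3, 0.7, -0.6]
finger_gap: 0.292
grasp_force: 40.3
```

send_rows --commands '[{"gripper":0.1,"tx":0,"ty":0,"tz":-0.08,"twist":0},{"gripper":0.1,"tx":0,"ty":0,"tz":-0.16,"twist":0},{"gripper":0.1,"tx":0,"ty":0,"tz":-0.24,"twist":0},{"gripper":0.1,"tx":0,"ty":0,"tz":-0.32,"twist":0},{"gripper":0.1,"tx":0,"ty":0,"tz":-0.37,"twist":0}]'

```text
clock: 34.65
eef_pos: [0.427, 0.2391, 0.1276]
tool_rot: [-0.682, 0.731, -0.0, -0.0]
contact_force: [-5.4, 0.3, 23.1]
finger_gap: 0.295
grasp_force: 44.6
```

send_rows --commands '[{"gripper":0.1,"tx":0,"ty":0,"tz":-0.005,"twist":0},{"gripper":0.1,"tx":0,"ty":0,"tz":-0.005,"twist":0},{"gripper":0.7,"tx":0,"ty":0,"tz":-0.005,"twist":0},{"gripper":0.7,"tx":0,"ty":0,"tz":-0.005,"twist":0},{"gripper":0.7,"tx":0,"ty":0,"tz":-0.005,"twist":0}]'

```text
clock: 35.15
eef_pos: [0.4272, 0.2394, 0.1277]
tool_rot: [-0.682, 0.731, 0.0, 0.0]
contact_force: [-0.4, -0.2, 0.4]
finger_gap: 0.703
grasp_force: 0.0
```

send_rows --commands '[{"gripper":0.7,"tx":0,"ty":0,"tz":0.2,"twist":0},{"gripper":0.7,"tx":0,"ty":0,"tz":0.4,"twist":0},{"gripper":0.7,"tx":0,"ty":0,"tz":0.5,"twist":0},{"gripper":0.7,"tx":0,"ty":0,"tz":0.5,"twist":0}]'

```text
clock: 35.55
eef_pos: [0.4286, 0.2403, 0.2312]
tool_rot: [-0.682, 0.731, -0.0, 0.004]
contact_force: [-0.4, 0.3, -0.1]
finger_gap: 0.701
grasp_force: 0.0
```

send_rows --commands '[{"gripper":0.7,"tx":0.2,"ty":0.1,"tz":0,"twist":0},{"gripper":0.7,"tx":0.4,"ty":0.2,"tz":0,"twist":0},{"gripper":0.7,"tx":0.6,"ty":0.3,"tz":0,"twist":0},{"gripper":0.7,"tx":0.8,"ty":0.4,"tz":0,"twist":0},{"gripper":0.7,"tx":0.846,"ty":0.431,"tz":0,"twist":0}]'

```text
clock: 36.05
eef_pos: [0.5985, 0.3262, 0.2228]
tool_rot: [-0.682, 0.732, 0.0, -0.003]
contact_force: [0.1, 0.3, -0.7]
finger_gap: 0.7
grasp_force: 0.0
```

send_rows --commands '[{"gripper":0.7,"tx":0,"ty":0,"tz":-0.15,"twist":0},{"gripper":0.7,"tx":0,"ty":0,"tz":-0.15,"twist":0},{"gripper":0.7,"tx":0,"ty":0,"tz":-0.15,"twist":0}]'

```text
clock: 36.35
eef_pos: [0.5959, 0.3249, 0.1968]
tool_rot: [-0.682, 0.731, -0.0, -0.001]
contact_force: [-0.2, 0.4, 0.5]
finger_gap: 0.702
grasp_force: 0.0
```

```bash
python3 f.py
```

```text
36.35 [0.5959 0.3249 0.1968] yaw 1.5014058750699597 F [-0.2412  0.3836  0.5476] 0.7016843894895225 0.0 q6 -0.7983443056507341
pred [[334.2, 276.5], [342.2, 248.3]]
0.69 155 bbox 331 343 260 277 bottom u 336.0
0.42 121 bbox 321 329 195 210 bottom u 324.0
0.22 2988 bbox 148 222 148 225 bottom u 218.0
[0.1792, 0.1] [173, 144, 106] [0.1792, 0.105] [176, 138, 84] [0.1792, 0.118] [184, 145, 98] [0.1792, 0.13] [193, 153, 103] [0.1792, 0.14] [192, 152, 103] [0.1792, 0.15] [242, 211, 148] [0.1792, 0.16] [243, 212, 149]
[0.2394, 0.1] [57, 61, 66] [0.2394, 0.105] [57, 61, 66] [0.2394, 0.118] [56, 61, 66] [0.2394, 0.13] [56, 61, 66] [0.2394, 0.14] [57, 62, 66] [0.2394, 0.15] [57, 62, 67] [0.2394, 0.16] [56, 62, 67]
[0.2999, 0.1] [46, 44, 45] [0.2999, 0.105] [46, 44, 45] [0.2999, 0.118] [68, 74, 81] [0.2999, 0.13] [79, 91, 102] [0.2999, 0.14] [80, 91, 103] [0.2999, 0.15] [79, 91, 102] [0.2999, 0.16] [80, 92, 103]
```

File1 seated with contact at TCP height 0.1276, as predicted. Now file0.

send_rows --commands '[{"gripper":0.7,"tx":0.003,"ty":0.002,"tz":-0.17,"twist":0},{"gripper":0.7,"tx":0.003,"ty":0.002,"tz":-0.34,"twist":0},{"gripper":0.1,"tx":0.003,"ty":0.002,"tz":-0.34,"twist":0},{"gripper":0.1,"tx":0.003,"ty":0.002,"tz":-0.34,"twist":0},{"gripper":0.1,"tx":0.003,"ty":0.002,"tz":-0.34,"twist":0}]'

```text
clock: 36.95
eef_pos: [0.5982, 0.3265, 0.1328]
tool_rot: [-0.682, 0.731, -0.001, 0.002]
contact_force: [0.2, -0.5, -0.3]
finger_gap: 0.291
grasp_force: 39.2
```

send_rows --commands '[{"gripper":0.1,"tx":0,"ty":0,"tz":0,"twist":0},{"gripper":0.1,"tx":0,"ty":0,"tz":0,"twist":0}]'

```text
clock: 37.15
eef_pos: [0.5981, 0.3265, 0.1324]
tool_rot: [-0.682, 0.731, -0.001, 0.002]
contact_force: [-1.6, -0.6, 6.5]
finger_gap: 0.29
grasp_force: 40.1
```

send_rows --commands '[{"gripper":0.1,"tx":0,"ty":0,"tz":0.15,"twist":0},{"gripper":0.1,"tx":0,"ty":0,"tz":0.35,"twist":0},{"gripper":0.1,"tx":0,"ty":0,"tz":0.55,"twist":0},{"gripper":0.1,"tx":0,"ty":0,"tz":0.7,"twist":0},{"gripper":0.1,"tx":0,"ty":0,"tz":0.7,"twist":0}]'

```text
clock: 37.65
eef_pos: [0.5987, 0.3263, 0.2761]
tool_rot: [-0.682, 0.731, -0.001, 0.005]
contact_force: [-0.6, -0.0, -1.0]
finger_gap: 0.293
grasp_force: 39.8
```

send_rows --commands '[{"gripper":0.1,"tx":-0.2,"ty":-0.03,"tz":0,"twist":0},{"gripper":0.1,"tx":-0.4,"ty":-0.06,"tz":0,"twist":0},{"gripper":0.1,"tx":-0.6,"ty":-0.09,"tz":0,"twist":0},{"gripper":0.1,"tx":-0.8,"ty":-0.12,"tz":0,"twist":0},{"gripper":0.1,"tx":-0.863,"ty":-0.128,"tz":0,"twist":0}]'

```text
clock: 38.15
eef_pos: [0.4214, 0.2994, 0.2704]
tool_rot: [-0.683, 0.731, 0.0, 0.001]
contact_force: [-0.2, -0.4, -0.4]
finger_gap: 0.293
grasp_force: 39.8
```

send_rows --commands '[{"gripper":0.1,"tx":0,"ty":0,"tz":0,"twist":0},{"gripper":0.1,"tx":0,"ty":0,"tz":0,"twist":0},{"gripper":0.1,"tx":0,"ty":0,"tz":0,"twist":0}]'

```text
clock: 38.45
eef_pos: [0.4251, 0.3004, 0.269]
tool_rot: [-0.682, 0.731, -0.0, -0.0]
contact_force: [-0.5, 0.4, -0.2]
finger_gap: 0.291
grasp_force: 39.8
```

```bash
python3 f.py
```

```text
38.45 [0.4251 0.3004 0.269 ] yaw 1.500669300204241 F [-0.5219  0.3577 -0.158 ] 0.2909460484714168 39.83309268951416 q6 -0.9865286971897818
pred [[363.3, 217.0], [373.9, 183.2]]
0.62 160 bbox 338 348 204 221 bottom u 342.8
0.56 140 bbox 320 329 195 211 bottom u 324.5
[0.1792, 0.1] [182, 152, 112] [0.1792, 0.105] [186, 146, 90] [0.1792, 0.118] [193, 152, 103] [0.1792, 0.13] [202, 161, 109] [0.1792, 0.14] [201, 159, 108] [0.1792, 0.15] [246, 219, 154] [0.1792, 0.16] [247, 221, 157]
[0.2394, 0.1] [171, 138, 95] [0.2394, 0.105] [174, 134, 81] [0.2394, 0.118] [192, 152, 103] [0.2394, 0.13] [201, 160, 109] [0.2394, 0.14] [194, 154, 104] [0.2394, 0.15] [238, 202, 141] [0.2394, 0.16] [248, 225, 160]
[0.2999, 0.1] [201, 197, 199] [0.2999, 0.105] [187, 182, 184] [0.2999, 0.118] [191, 184, 186] [0.2999, 0.13] [184, 147, 118] [0.2999, 0.14] [171, 123, 79] [0.2999, 0.15] [160, 115, 74] [0.2999, 0.16] [139, 101, 68]
```

Tubes 1 and 2 both hold fully seated handles. I insert file0 into tube0.

send_rows --commands '[{"gripper":0.1,"tx":0,"ty":0,"tz":-0.12,"twist":0},{"gripper":0.1,"tx":0,"ty":0,"tz":-0.2,"twist":0},{"gripper":0.1,"tx":0,"ty":0,"tz":-0.25,"twist":0},{"gripper":0.1,"tx":0,"ty":0,"tz":-0.29,"twist":0},{"gripper":0.1,"tx":0,"ty":0,"tz":-0.33,"twist":0}]'

```text
clock: 39.05
eef_pos: [0.4248, 0.3004, 0.2033]
tool_rot: [-0.682, 0.731, -0.0, 0.0]
contact_force: [-0.0, -0.4, -0.4]
finger_gap: 0.291
grasp_force: 39.8
```

send_rows --commands '[{"gripper":0.1,"tx":0,"ty":0,"tz":-0.08,"twist":0},{"gripper":0.1,"tx":0,"ty":0,"tz":-0.16,"twist":0},{"gripper":0.1,"tx":0,"ty":0,"tz":-0.24,"twist":0},{"gripper":0.1,"tx":0,"ty":0,"tz":-0.32,"twist":0},{"gripper":0.1,"tx":0,"ty":0,"tz":-0.37,"twist":0}]'

```text
clock: 39.55
eef_pos: [0.4243, 0.3001, 0.1288]
tool_rot: [-0.682, 0.731, -0.0, -0.0]
contact_force: [-11.3, -3.7, 35.8]
finger_gap: 0.293
grasp_force: 44.4
```

send_rows --commands '[{"gripper":0.1,"tx":0,"ty":0,"tz":-0.005,"twist":0},{"gripper":0.1,"tx":0,"ty":0,"tz":-0.005,"twist":0},{"gripper":0.7,"tx":0,"ty":0,"tz":-0.005,"twist":0},{"gripper":0.7,"tx":0,"ty":0,"tz":-0.005,"twist":0},{"gripper":0.7,"tx":0,"ty":0,"tz":-0.005,"twist":0}]'

```text
clock: 40.05
eef_pos: [0.4244, 0.3004, 0.1286]
tool_rot: [-0.682, 0.731, 0.0, 0.0]
contact_force: [-0.4, -1.0, -1.0]
finger_gap: 0.701
grasp_force: 0.0
```

send_rows --commands '[{"gripper":0.7,"tx":0,"ty":0,"tz":0.2,"twist":0},{"gripper":0.7,"tx":0,"ty":0,"tz":0.4,"twist":0},{"gripper":0.7,"tx":0,"ty":0,"tz":0.6,"twist":0},{"gripper":0.7,"tx":0,"ty":0,"tz":0.8,"twist":0},{"gripper":0.7,"tx":0,"ty":0,"tz":0.93,"twist":0}]'

```text
clock: 40.55
eef_pos: [0.4249, 0.3004, 0.318]
tool_rot: [-0.682, 0.731, -0.0, 0.002]
contact_force: [1.1, -0.1, 0.5]
finger_gap: 0.701
grasp_force: 0.0
```

send_rows --commands '[{"gripper":0.7,"tx":0.04,"ty":-0.19,"tz":0,"twist":-0.07},{"gripper":0.7,"tx":0.08,"ty":-0.38,"tz":0,"twist":-0.14},{"gripper":0.7,"tx":0.12,"ty":-0.57,"tz":0,"twist":-0.21},{"gripper":0.7,"tx":0.16,"ty":-0.76,"tz":0,"twist":-0.28},{"gripper":0.7,"tx":0.2,"ty":-0.95,"tz":0,"twist":-0.35}]'

```text
clock: 41.05
eef_pos: [0.4643, 0.1088, 0.3147]
tool_rot: [-0.372, 0.928, 0.0, 0.0]
contact_force: [-0.5, 0.6, -0.5]
finger_gap: 0.698
grasp_force: 0.0
```

send_rows --commands '[{"gripper":0.7,"tx":0,"ty":-0.19,"tz":0,"twist":-0.07},{"gripper":0.7,"tx":0,"ty":-0.38,"tz":0,"twist":-0.14},{"gripper":0.7,"tx":0,"ty":-0.57,"tz":0,"twist":-0.21},{"gripper":0.7,"tx":0,"ty":-0.76,"tz":0,"twist":-0.28},{"gripper":0.7,"tx":0,"ty":-0.76,"tz":0,"twist":-0.33}]'

```text
clock: 41.55
eef_pos: [0.464, -0.0452, 0.3148]
tool_rot: [-0.034, 0.999, -0.0, 0.0]
contact_force: [-0.1, 0.5, -0.3]
finger_gap: 0.697
grasp_force: 0.0
```

```bash
python3 f.py; python3 jt.py; python3 - <<'E'
from h import *
print([(r["p"],r["point"]) for c in("top","scene") for r in finder.recognise(c,"lid_tab")[:2]])
E
```

```text
41.55 [ 0.464  -0.0452  0.3148] yaw 0.06729773696620071 F [-0.1189  0.4937 -0.3292] 0.6968143343399814 0.0 q6 -1.7446960794656363
pred [[259.7, 158.3], [259.2, 121.6]]
0.62 151 bbox 320 330 194 211 bottom u 323.7
0.6 147 bbox 338 348 204 220 bottom u 342.5
[0.1792, 0.1] [180, 150, 111] [0.1792, 0.105] [183, 144, 88] [0.1792, 0.118] [190, 150, 101] [0.1792, 0.13] [200, 159, 108] [0.1792, 0.14] [198, 157, 106] [0.1792, 0.15] [245, 216, 152] [0.1792, 0.16] [246, 218, 155]
[0.2394, 0.1] [169, 137, 94] [0.2394, 0.105] [171, 132, 80] [0.2394, 0.118] [190, 151, 102] [0.2394, 0.13] [199, 158, 107] [0.2394, 0.14] [192, 151, 102] [0.2394, 0.15] [237, 200, 139] [0.2394, 0.16] [247, 223, 158]
[0.2999, 0.1] [167, 138, 99] [0.2999, 0.105] [169, 131, 77] [0.2999, 0.118] [182, 144, 97] [0.2999, 0.13] [189, 150, 101] [0.2999, 0.14] [196, 155, 105] [0.2999, 0.15] [220, 177, 121] [0.2999, 0.16] [237, 201, 140]
41.65 [ 0.4642 -0.0427  0.3145] yaw 0.07416438759310501 F [-0.2984  1.0589 -0.0887] 0.6980797446557626 0.0 q6 -1.7424419130857887
top jar 0.42 n 321 317 336 151 171 mean 326.7 161.1 [ 0.6131 -0.2701  0.03  ]
scene jar 0.73 n 1718 373 435 280 347 mean 403.7 312.6 [0.5365 0.5247 0.03  ]
top tin 0.73 n 346 317 336 150 171 mean 326.5 160.6 [ 0.6149 -0.2697  0.03  ]
   0.68 [ 0.6551 -0.2525  0.205 ]
scene tin 0.48 n 2888 149 221 150 224 mean 186.2 186.1 [ 0.5909 -0.2748  0.03  ]
   0.37 [ 0.6627 -0.1689  0.1662]
[(0.61, [0.6577, -0.2502, 0.2076]), (0.67, [0.6635, -0.1699, 0.1679])]
```

All three files are seated. Before shutting the lid I fit the tin's mask with an upright-cylinder silhouette, to be sure it stands and clears the walls.

```bash
python3 - <<'E'
from h import *
from scipy.optimize import minimize
import h
C={"top":cam("top")}; h.cam=lambda n:C[n]
m=finder.outline_of("top","tin")[0]["mask"]
R,H=.029,.058; a=np.linspace(0,2*np.pi,40)
def pts(x,y,z,ax):
    if ax is None: return np.array([[x+R*np.cos(t),y+R*np.sin(t),z+k] for t in a for k in(0,H)])
    d=np.array([np.cos(ax),np.sin(ax),0]); e=np.array([-d[1],d[0],0])
    return np.array([np.array([x,y,z+R])+d*k+R*(np.cos(t)*e+np.sin(t)*np.array([0,0,1])) for t in a for k in(-H/2,H/2)])
def iou(P):
    M=np.zeros((384*4,512*4),np.uint8); q=((proj("top",P)+.5)*4).astype(np.int32)
    cv2.fillConvexPoly(M,cv2.convexHull(q),1); M=cv2.resize(M,(512,384),interpolation=cv2.INTER_AREA)
    M=M>0; return (M&m).sum()/(M|m).sum()
for ax in [None,0,.5,1,1.57,2.1,2.6]:
    r=minimize(lambda p:-iou(pts(p[0],p[1],.008,ax)),[.61,-.266],method="Nelder-Mead",options=dict(initial_simplex=[[.61,-.266],[.622,-.266],[.61,-.25]]))
    print(ax,r.x.round(4),round(-r.fun,3))
c=np.array([.5862,-.1878])
E
```

```text
None [ 0.6121 -0.267 ] 0.974
0 [ 0.6127 -0.2698] 0.831
0.5 [ 0.6127 -0.268 ] 0.799
1 [ 0.6122 -0.2678] 0.813
1.57 [ 0.6115 -0.2667] 0.793
2.1 [ 0.6121 -0.2676] 0.848
2.6 [ 0.6119 -0.2679] 0.905
```

The tin is upright (IoU 0.97) and well inside. Now I shut the lid.

send_rows --commands '[{"gripper":0.7,"tx":0.19,"ty":-0.14,"tz":0,"twist":0},{"gripper":0.7,"tx":0.38,"ty":-0.28,"tz":0,"twist":0},{"gripper":0.7,"tx":0.57,"ty":-0.42,"tz":0,"twist":0},{"gripper":0.7,"tx":0.76,"ty":-0.56,"tz":0,"twist":0},{"gripper":0.7,"tx":0.965,"ty":-0.697,"tz":0,"twist":0}]' --grip_force 30

```text
clock: 42.8
eef_pos: [0.6583, -0.1826, 0.3148]
tool_rot: [-0.039, 0.999, -0.0, 0.0]
contact_force: [1.1, 1.2, 1.0]
finger_gap: 0.7
grasp_force: 0.0
```

send_rows --commands '[{"gripper":0.7,"tx":0,"ty":0,"tz":0,"twist":0},{"gripper":0.7,"tx":0,"ty":0,"tz":0,"twist":0},{"gripper":0.7,"tx":0,"ty":0,"tz":0,"twist":0}]'

```text
clock: 43.1
eef_pos: [0.657, -0.1812, 0.3153]
tool_rot: [-0.039, 0.999, -0.0, 0.0]
contact_force: [0.1, -0.7, 1.5]
finger_gap: 0.703
grasp_force: 0.0
```

Down to 0.248 and grip.

send_rows --commands '[{"gripper":0.7,"tx":0,"ty":0,"tz":-0.17,"twist":0},{"gripper":0.7,"tx":0,"ty":0,"tz":-0.33,"twist":0},{"gripper":0.1,"tx":0,"ty":0,"tz":-0.33,"twist":0},{"gripper":0.1,"tx":0,"ty":0,"tz":-0.33,"twist":0},{"gripper":0.1,"tx":0,"ty":0,"tz":-0.33,"twist":0}]'

```text
clock: 43.6
eef_pos: [0.6575, -0.1822, 0.2525]
tool_rot: [-0.038, 0.999, -0.002, 0.002]
contact_force: [-1.7, -1.9, 3.6]
finger_gap: 0.271
grasp_force: 30.4
```

send_rows --commands '[{"gripper":0.1,"tx":0,"ty":0,"tz":0,"twist":0},{"gripper":0.1,"tx":0,"ty":0,"tz":0,"twist":0}]'

```text
clock: 43.8
eef_pos: [0.6577, -0.1822, 0.2525]
tool_rot: [-0.038, 0.999, -0.001, 0.002]
contact_force: [-2.4, -1.6, 7.5]
finger_gap: 0.267
grasp_force: 30.6
```

send_rows --commands '[{"gripper":0.1,"tx":-0.141,"ty":-0.011,"tz":-0.016,"twist":0},{"gripper":0.1,"tx":-0.278,"ty":-0.021,"tz":-0.053,"twist":0},{"gripper":0.1,"tx":-0.408,"ty":-0.031,"tz":-0.111,"twist":0},{"gripper":0.1,"tx":-0.528,"ty":-0.041,"tz":-0.187,"twist":0},{"gripper":0.1,"tx":-0.528,"ty":-0.041,"tz":-0.187,"twist":0}]'

```text
clock: 44.3
eef_pos: [0.5498, -0.1905, 0.2122]
tool_rot: [-0.038, 0.999, -0.001, 0.001]
contact_force: [-2.6, -3.6, 0.8]
finger_gap: 0.268
grasp_force: 36.9
```

send_rows --commands '[{"gripper":0.1,"tx":-0.107,"ty":-0.008,"tz":-0.094,"twist":0},{"gripper":0.1,"tx":-0.199,"ty":-0.015,"tz":-0.202,"twist":0},{"gripper":0.1,"tx":-0.275,"ty":-0.021,"tz":-0.323,"twist":0},{"gripper":0.1,"tx":-0.3305,"ty":-0.0255,"tz":-0.4535,"twist":0},{"gripper":0.1,"tx":-0.3305,"ty":-0.0255,"tz":-0.4535,"twist":0}]'

```text
clock: 44.8
eef_pos: [0.4853, -0.1954, 0.1198]
tool_rot: [-0.038, 0.999, -0.001, 0.0]
contact_force: [0.6, -4.8, -1.9]
finger_gap: 0.269
grasp_force: 38.5
```

send_rows --commands '[{"gripper":0.1,"tx":-0.036,"ty":-0.003,"tz":-0.138,"twist":0},{"gripper":0.1,"tx":-0.049,"ty":-0.004,"tz":-0.232,"twist":0},{"gripper":0.1,"tx":-0.0515,"ty":-0.004,"tz":-0.27,"twist":0},{"gripper":0.1,"tx":-0.0515,"ty":-0.004,"tz":-0.28,"twist":0},{"gripper":0.1,"tx":-0.0515,"ty":-0.004,"tz":-0.28,"twist":0}]'

```text
clock: 45.3
eef_pos: [0.477, -0.1964, 0.0713]
tool_rot: [-0.04, 0.999, -0.002, 0.002]
contact_force: [-15.3, 4.5, 39.8]
finger_gap: 0.266
grasp_force: 45.1
```

The lid met resistance at closed height. I release, back off and compare with the first pictures, in which the lid was shut.

send_rows --commands '[{"gripper":0.6,"tx":0,"ty":0,"tz":0.005,"twist":0},{"gripper":0.6,"tx":0,"ty":0,"tz":0.005,"twist":0},{"gripper":0.6,"tx":0,"ty":0,"tz":0.005,"twist":0}]'

```text
clock: 45.6
eef_pos: [0.4759, -0.195, 0.0657]
tool_rot: [-0.039, 0.999, 0.0, 0.0]
contact_force: [0.6, 0.3, -0.3]
finger_gap: 0.599
grasp_force: 0.0
```

send_rows --commands '[{"gripper":0.6,"tx":0,"ty":0,"tz":0.2,"twist":0},{"gripper":0.6,"tx":0,"ty":0,"tz":0.4,"twist":0},{"gripper":0.2,"tx":-0.2,"ty":0,"tz":0.6,"twist":0},{"gripper":0,"tx":-0.4,"ty":0,"tz":0.8,"twist":0},{"gripper":0,"tx":-0.4,"ty":0,"tz":0.8,"twist":0}]'

```text
clock: 46.1
eef_pos: [0.3948, -0.1958, 0.2297]
tool_rot: [-0.038, 0.999, -0.001, 0.003]
contact_force: [0.1, -0.2, 0.8]
finger_gap: 0.093
grasp_force: 0.0
```

```bash
cat > lid.py <<'E'
import st
from h import *
s=vision.get_image("scene")[:,:,::-1]; vision.get_image("top")
old=cv2.resize(cv2.imread("pics/scene0.png"),(512,384),interpolation=cv2.INTER_AREA)
x0,y0,x1,y1=155,178,255,240   # lid front-right/back edges, away from latch
g=lambda i:cv2.cvtColor(i,cv2.COLOR_BGR2GRAY)
# sub-pixel vertical shift of the front +y lid corner patch and side-edge patch
for nm,(a,b,c,d) in dict(frontcorner=(222,180,256,204),frontedge=(200,160,235,185),side=(215,195,250,232),back=(155,180,200,215)).items():
    p,q=[g(cv2.GaussianBlur(i,(0,0),1))[b:d,a:c].astype(np.float32) for i in(old,s)]
    print(nm,cv2.phaseCorrelate(p,q,cv2.createHanningWindow(p.shape[::-1],cv2.CV_32F)), np.abs(p-q).mean())
print("px per 10mm lift at front:",(proj("scene",[[.497,-.05,.096]])-proj("scene",[[.497,-.05,.086]])).round(2))
for c in("scene","top"): print([(round(r["p"],2),np.round(r["point"],4)) for r in finder.recognise(c,"lid_tab")[:1]])
E
python3 lid.py
```

```text
46.1 [ 0.3948 -0.1958  0.2297] yaw 0.07701709949791849 F [ 0.0854 -0.1755  0.7947] 0.09319350626566653 0.0 q6 -1.3924159127169053
frontcorner ((0.02738915383967111, -0.08445722068958617), 0.8909445440879574) 7.1875
frontedge ((-0.05188436620600356, 0.4941979097255249), 1.0179926840464275) 4.2194285
side ((0.09054624448040016, 0.11148739429782495), 0.9974570764435662) 6.192278
back ((0.33018785789131044, -0.07506646975159725), 1.0508931074613406) 4.3161902
px per 10mm lift at front: [[-0.08 -2.04]]
[(0.56, array([ 0.5897, -0.1761,  0.0842]))]
[(0.7, array([ 0.6264, -0.2059,  0.0883]))]
```

The lid matches its shut look to within 0.1 px, or about 0.5 mm. I press its front edge gently with closed fingers to be sure.

send_rows --commands '[{"gripper":0,"tx":0.2,"ty":0.02,"tz":0,"twist":0},{"gripper":0,"tx":0.4,"ty":0.02,"tz":-0.1,"twist":0},{"gripper":0,"tx":0.63,"ty":0.02,"tz":-0.2,"twist":0},{"gripper":0,"tx":0.63,"ty":0.02,"tz":-0.4,"twist":0},{"gripper":0,"tx":0.63,"ty":0.02,"tz":-0.6,"twist":0}]'

```text
clock: 46.8
eef_pos: [0.5222, -0.1907, 0.1007]
tool_rot: [-0.039, 0.999, 0.001, -0.002]
contact_force: [0.2, -0.4, 0.4]
finger_gap: -0.001
grasp_force: 0.0
```

send_rows --commands '[{"gripper":0,"tx":0,"ty":0,"tz":-0.02,"twist":0},{"gripper":0,"tx":0,"ty":0,"tz":-0.04,"twist":0},{"gripper":0,"tx":0,"ty":0,"tz":-0.06,"twist":0},{"gripper":0,"tx":0,"ty":0,"tz":-0.06,"twist":0}]'

```text
clock: 47.2
eef_pos: [0.5221, -0.1914, 0.0946]
tool_rot: [-0.039, 0.999, -0.0, 0.001]
contact_force: [-0.2, 0.3, 1.6]
finger_gap: -0.001
grasp_force: 0.0
```

send_rows --commands '[{"gripper":0,"tx":0,"ty":0,"tz":-0.02,"twist":0},{"gripper":0,"tx":0,"ty":0,"tz":-0.03,"twist":0},{"gripper":0,"tx":0,"ty":0,"tz":-0.04,"twist":0},{"gripper":0,"tx":0,"ty":0,"tz":-0.04,"twist":0}]'

```text
clock: 47.6
eef_pos: [0.5214, -0.1913, 0.086]
tool_rot: [-0.039, 0.999, -0.0, 0.0]
contact_force: [-0.6, 1.1, 4.0]
finger_gap: 0.001
grasp_force: 1.8
```

send_rows --commands '[{"gripper":0,"tx":0,"ty":0,"tz":-0.004,"twist":0},{"gripper":0,"tx":0,"ty":0,"tz":-0.006,"twist":0},{"gripper":0,"tx":0,"ty":0,"tz":-0.006,"twist":0}]'

```text
clock: 47.9
eef_pos: [0.5215, -0.1914, 0.0859]
tool_rot: [-0.039, 0.999, -0.0, 0.001]
contact_force: [-4.3, 3.2, 12.1]
finger_gap: -0.001
grasp_force: 5.5
```

Contact comes at exactly 0.086 and does not yield, so the lid is shut. I retreat, check the tubes once more and hand in.

send_rows --commands '[{"gripper":0,"tx":0,"ty":0,"tz":0.2,"twist":0},{"gripper":0,"tx":0,"ty":0,"tz":0.4,"twist":0},{"gripper":0,"tx":-0.2,"ty":0,"tz":0.6,"twist":0},{"gripper":0,"tx":-0.4,"ty":0,"tz":0.8,"twist":0},{"gripper":0,"tx":-0.4,"ty":0,"tz":0.8,"twist":0}]'

```text
clock: 48.4
eef_pos: [0.4405, -0.192, 0.2492]
tool_rot: [-0.038, 0.999, -0.001, 0.004]
contact_force: [0.7, 0.2, 0.8]
finger_gap: -0.004
grasp_force: 0.0
```

```bash
python3 f.py; python3 lid.py; python3 -c "
from h import *
print(robot.job_done())"
```

```text
48.4 [ 0.4405 -0.192   0.2492] yaw 0.07687630870990757 F [0.6831 0.1876 0.834 ] -0.004204780470513134 0.0 q6 -1.411319208292751
pred [[230.6, 149.2], [227.7, 115.6]]
0.7 150 bbox 356 368 214 230 bottom u 360.8
0.46 124 bbox 320 329 195 211 bottom u 324.1
0.21 295 bbox 269 287 219 237 bottom u 278.3
[0.1792, 0.1] [178, 149, 109] [0.1792, 0.105] [181, 142, 87] [0.1792, 0.118] [188, 148, 100] [0.1792, 0.13] [197, 156, 106] [0.1792, 0.14] [197, 156, 106] [0.1792, 0.15] [244, 215, 151] [0.1792, 0.16] [245, 216, 152]
[0.2394, 0.1] [167, 135, 92] [0.2394, 0.105] [168, 130, 78] [0.2394, 0.118] [188, 149, 100] [0.2394, 0.13] [196, 155, 105] [0.2394, 0.14] [190, 149, 101] [0.2394, 0.15] [228, 187, 128] [0.2394, 0.16] [234, 196, 136]
[0.2999, 0.1] [166, 136, 98] [0.2999, 0.105] [166, 129, 75] [0.2999, 0.118] [180, 142, 95] [0.2999, 0.13] [186, 148, 99] [0.2999, 0.14] [193, 153, 104] [0.2999, 0.15] [218, 175, 119] [0.2999, 0.16] [236, 198, 138]
48.5 [ 0.4412 -0.1915  0.2466] yaw 0.07675040440598052 F [ 0.3872 -0.358  -0.4339] 0.0049441433230598825 0.0 q6 -1.4114852992964368
frontcorner ((-0.08796873477779599, 0.12888097171986423), 0.9163398350830432) 3.817402
frontedge ((-0.014362564512637732, 0.5893872380632761), 1.0528064166174995) 4.1805716
side ((0.15218036708336413, 0.08939975243312759), 1.000435886118147) 2.381467
back ((0.24572150182418895, -0.026940329388754236), 1.0458278014336104) 4.223492
px per 10mm lift at front: [[-0.08 -2.04]]
[(0.91, array([ 0.5884, -0.1765,  0.0894]))]
[(0.31, array([0.5294, 0.5118, 0.0289]))]
the job is handed in; nothing more can be done
None
```

The job is handed in at 48.5 s, verdict not shown: all three files are seated in their own tubes, the jar and tin were packed upright in the case (no block or stone was on the bench), the lid is shut, and the latch is swung out.

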